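Lock the sleeve of the test coupler with its spring clip

ROBOT

A 6-joint arm with a two-finger parallel gripper is mounted at the origin on a cart in front of the work surface, level with it; the furniture and walls round the work are solid. World frame = base frame: x ahead of the robot, y to its left, z up, the work surface at z = 0. Lengths are in mm, angles in rad, forces in N, time in s.
With the tool pointing down it reaches from about 350 to 875 mm from the base axis. Payload 4.2 kg.
Tool frame: the origin (TCP) lies on the mounting face of the last link; the fingertips stand 173 mm ahead of it and the grasp point (between the pads) lies 155 mm ahead of it; z points along the fingers, y is the direction in which the jaws open and shut (so a half turn about z gives the same grasp; the last joint's range is limited). The gripper opens to 85 mm and grips with 20 to 120 N. Pads are 22 mm wide; open, the fingers measure 114 mm over their backs; the gripper's body (76 mm by 85 mm) begins 54 mm behind the grasp point. The pads swing forward as they close: fully open they stand 13 mm farther back than shut.
Start: joints at [1.389, 0.385, 0.008, 0, -1.194, -0.259], TCP at [266.631, 565.25, 404.712] pointing down, gripper open.
Joint ranges: [-3.14, 3.14], [-1.21, 2.06], [-1.07, 1.41], [-3.16, 2.05], [-2.99, -0.16], [-3.1, 3.1]. Speed limits (rad/s): [2.79, 2.79, 3.14, 3.14, 3.14, 3.14].

INTERFACE

Orientations are given as a unit quaternion [x, y, z, w].
In Python, from bench import arm gives the robot as it stands. The module is installed in compiled form; this text tells all that it offers.
- The arm moves only by the tool play_rows, never from a script. Its argument "moves" is a list of rows, each a list of 3 entries, a list of its own where there are three numbers: the shift along the world's x, y, z in units of 30 cm (1.0 is 30 cm), then the turn about the world's z in units of 30 degrees (1.0 is 30 degrees), then the gripper's target within -1 to 1 (shut at 1, half-way at 0, fully open at -1). In form: [[[x, y, z], turn, jaw], ...]. A call has 1 to 12 rows; each row is the pose to reach, as a shift and turn from the pose measured when the call began; what a row does not reach only later rows make up. A row lasts 1/8 s, in which the tool goes at most 62.5 mm and 10.7 degrees, less where a joint would pass 70% of its speed; a pose out of reach is approached as far as the arm can. A call with a number of a shift or a turn outside -1 to 1 is refused whole. A call with a gripper value outside its range is refused whole. The fingers move at their own pace and stop on an object; the grip force is fixed at half the most. Time passes only in rows, so rows that repeat a pose let the fingers close. It gives the time, the measured TCP pose, the force and the opening at its end, in the units of the state.
- arm.read_state(): the state, without advancing time (a new reading comes with each control period).
- arm.get_image(name): name is "scene" or "top" or "wrist"; returns a dict with "pixels" (480x640x3 uint8, red, green, blue), "vfov" (degrees; the focal length in pixels is half the picture's height over the tangent of half this angle, whatever the lens; pixels are square), "cx", "cy" (the principal point, pixels), "dist" ([k1, k2, p1, p2, k3] as OpenCV has them; the pictures are not rectified), "xyz" and "rotation" of the camera in the world. Camera axes: x right, y up, looking along -z (the intrinsics and any distortion apply to the point x, -y, -z); pixel columns grow to the right and rows downward; lengths in mm; the calibration is good to about 2 mm. A picture is of the moment at which its call begins. There is no depth.
- arm.job_done(): hands the job in, once; it reports no verdict.
Trained networks look in a picture, given as the dict that the camera call returned (one of the last four; its "shot" number tells which), for a name from the list of things; names that differ only in an ending like _2 or _b are one class to them, and where a whole thing is asked for, a point or a joint stands for the part that bears it (a point fixed in the world has none). Each returns a list of dicts, best first, with "conf" (0 to 1); they miss things now and then, are a little off and sometimes report something else, mostly with a low value. They report only what shows in the picture. A call takes as long as a camera call.
- arm.look_for(name, picture): "centre" ([x, y, z] in mm, in world coordinates, good to about 4 mm: the middle of the surface that is visible of it).
The state is a dict: "clock": time; "joints": joint angles; "joint_vel": joint speeds; "joint_efforts": joint torques, N m; "position": TCP position; "ee_rot": TCP orientation; "contact_force": force on the tool from outside, world axes, zero at the start; "wrist_torque": the same for the moment, N m; "gripper_width": finger opening in mm.
Only numpy, scipy, OpenCV 4.12 (cv2) and the standard library are available. Lean on these libraries where they do the work, as an engineer would, in place of code of your own. Each camera call takes 0.05 s, during which the arm holds its last target.

TASK

Push the knurled sleeve of the upright coupler on the test stand all the way down onto its seat, then snap the red lock clip from the side onto the bare neck between the sleeve and the brass hex, until both arms have sprung shut round the neck and it sits fully home, so that the sleeve cannot ride up again. Press with feeling, never hard, and do not bend the clip's arms wide; leave everything else on the bench where it is, and let go at the end.

Things in the scene. Friction and masses are not known exactly. Their poses are not given: they have to be found in the camera images.
- test_stand: fixed test stand: dark base plate 128x128 mm, aluminium block 64x64 mm on it (top 68 mm above the bench), the upright coupler on the block; a brass valve sticks out of its far side (142 mm from the axis), a plated fitting out of its right side (116 mm), both below 68 mm. Origin on the bench under the coupler's axis, z up, x towards the valve. Place and yaw vary.
- port (a point): middle of the block's top, on the upright coupler's axis, z up. The coupler, from below: steel collar 49 mm wide, knurled sleeve, bare round neck 22 mm, brass hex 29 to 33 mm wide and 9 high, steel nose 21 wide and 6.5 high, flat on top. How far it is screwed in varies and is not measured: the home sleeve's top lies anywhere from 32 to 46 mm above this point, to be seen or felt.
- sleeve (a joint): slide of the knurled steel sleeve (38 mm wide, 22 high) in m: 0 = up against the hex, 0.0185 = home on the collar; starts part way, slides at about 6 N, stays where left. With it home, the gap between its flat top and the hex is 18.5 mm high, and the nose's flat top is 34 mm above the sleeve's top. The clip only enters the gap when the sleeve is within 2.5 mm of home.
- lock_clip: red plastic lock clip lying flat, 30 to 55 g: a C ring 16 mm high, bore 22.6 mm, mouth at +x with flared lips (ends 19 mm ahead of the origin and 29 mm apart, narrowest 13 mm), and at -x a finger tab 14 mm wide, 16 high, from 15 to 49 mm behind the origin, then a 22 mm wide end stop to 55 mm. Origin on the bore's axis at the underside, z up.
- clip_tab (a point): point on the lock clip's finger tab to grip, 34 mm behind the clip's origin (-x), half way up (8 mm), axes as the clip's.
- clip_left (a joint): hinge of the clip's sprung arm on its +y side, rad: 0 = shut, grows as it is spread, 0.2 over the neck, bent if over 0.3; 0.42 N m/rad. Pushed level, mouth first, onto the neck from any side, the lips touch with the clip's origin 21 mm short of the axis, the push rises to 10 to 15 N, falls past the widest point (about 8 mm short) and the arms then draw it on until its back meets the neck.
- clip_right (a joint): the same for the arm on the clip's -y side.
- small_clip: a smaller stiff blue clip (58 mm long, 12 mm high) of another size, which does not fit; lies flat, to be left alone. Origin on its bore axis at the underside.
- seal_jar: white jar with a red lid, 54 mm across and 69 mm high, to be left alone. Origin at its underside.
- marker: blue marker pen lying behind the stand, 131 mm long, 17 mm thick, to be left alone. Origin at its underside.

How it is judged:
By the outcome, as a careful person would: the job done as asked, in the order asked, and still so for the second after the job is handed in, with the robot touching nothing.
It also fails if it takes over 72 s, if anything falls off the work surface, if the arm or the gripper's body presses on something with over 40 N, if the wrist force passes 120 N, or if a joint passes its speed limit or range.

## Working session

There is one attempt and no reset: what is moved stays moved. The work goes in short steps, Python scripts to look and compute and a tool call to move; the robot and the scene stay as the last step left them, time stands still between calls to the robot, and variables do not carry over. Pictures are saved under pics/ and viewed, and the job is handed in when it is done.

Besides the shell and the picture viewer there is one more tool, called after ">>>" as name(argument=value, ...) on one line, values as JSON. play_rows: Moves the arm, as the interface text tells. Shifts and turns lie within -1 to 1; 1 stands for 30 cm of shift or 30 degrees of turn. Its arguments: {"type":"object","properties":{"moves":{"type":"array"}},"required":["moves"]}

```bash
mkdir -p pics; cat > h.py <<'E'
import numpy as np, cv2
from bench import arm
def snap(n,f):
    p=arm.get_image(n); cv2.imwrite('pics/'+f,cv2.cvtColor(np.asarray(p['pixels']),cv2.COLOR_RGB2BGR)); return p
def K(p):
    f=240/np.tan(np.radians(p['vfov'])/2); return np.array([[f,0,p['cx']],[0,f,p['cy']],[0,0,1.]])
def R(p):
    r=np.array(p['rotation'],float)
    if r.size==4:
        from scipy.spatial.transform import Rotation
        return Rotation.from_quat(r).as_matrix()
    return r.reshape(3,3)
def ray(p,uv):
    q=cv2.undistortPoints(np.array([[uv]],float),K(p),np.array(p['dist'],float))[0,0]
    d=R(p)@np.array([q[0],-q[1],-1.]); return np.array(p['xyz'],float),d/np.linalg.norm(d)
def onz(p,uv,z):
    o,d=ray(p,uv); return o+d*(z-o[2])/d[2]
def tri(l):
    A=np.zeros((3,3));b=np.zeros(3)
    for p,uv in l:
        o,d=ray(p,uv);M=np.eye(3)-np.outer(d,d);A+=M;b+=M@o
    x=np.linalg.solve(A,b); return x,[np.linalg.norm(np.cross(x-ray(p,uv)[0],ray(p,uv)[1])) for p,uv in l]
def proj(p,X):
    c=R(p).T@(np.array(X,float)-np.array(p['xyz'])); c=np.array([c[0],-c[1],-c[2]])
    return cv2.projectPoints(c[None],np.zeros(3),np.zeros(3),K(p),np.array(p['dist'],float))[0][0,0]
import pickle
def save(p,f): pickle.dump(dict(p),open(f,'wb'))
def load(f): return pickle.load(open(f,'rb'))
E
python3 - <<'E'
from h import *
print(arm.read_state())
for n in ['scene','top','wrist']:
    p=snap(n,n+'0.png'); save(p,n+'0.pkl'); print(n,p['vfov'],p['cx'],p['cy'],p['dist'],p['xyz'],p['rotation'])
    for k in ['test_stand','sleeve','lock_clip','clip_tab','small_clip','seal_jar','marker']:
        for r in arm.look_for(k,p)[:2]: print(k,r['conf'],np.round(r['centre'],1),np.round(proj(p,r['centre'])))
E
```

```text
{'clock': 0.0, 'joints': array([ 1.38859912e+00,  3.85533127e-01,  6.61642697e-03, -5.24882651e-04,
       -1.19398049e+00, -2.58560848e-01]), 'joint_vel': array([ 0.00013388, -0.00110404,  0.00063704,  0.00153079,  0.00028341,
        0.00163271]), 'joint_efforts': array([ 2.75539869e-04, -3.92291665e+01,  1.88399470e+01,  4.18615267e+00,
       -4.68946571e-03, -6.28315917e-06]), 'position': array([266.5382481 , 565.07921248, 403.62779619]), 'ee_rot': array([ 9.75792926e-01, -2.18693855e-01, -2.03651743e-04,  1.05897616e-03]), 'contact_force': array([ 0.81613151, -0.59658667,  0.2621925 ]), 'wrist_torque': array([-0.00821412,  0.00085719,  0.00895404]), 'gripper_width': 85.25728810418467}
scene 52.85735696152053 315.99107659465125 235.7475970847996 [-0.05597423  0.          0.          0.          0.        ] [ 250.58182127 -719.87374995  816.50276537] [ 0.40058004 -0.09957669 -0.19925906  0.88877215]
test_stand 0.8 [569.4 -40.5  54.8] [307. 271.]
sleeve 0.69 [ 474.9 -342.    69.1] [331. 395.]
sleeve 0.44 [568.1 -25.  120. ] [303. 245.]
lock_clip 0.47 [590.6 349.3  12. ] [255. 190.
[... 286 characters left out ...]
0.          0.        ] [ 483.92519618   -4.72229326 1395.02082115] [ 0.04168562 -0.03720316 -0.70263232  0.70935609]
test_stand 0.56 [576.7 -23.   55.4] [334. 262.]
sleeve 0.5 [566.3 -10.4 124.3] [329. 265.]
sleeve 0.32 [486.7 235.8   7.1] [226. 300.]
lock_clip 0.45 [582.7 350.8  16.9] [179. 259.]
clip_tab 0.76 [584.  346.4  14.4] [181. 259.]
small_clip 0.67 [487.  239.   10.8] [224. 300.]
seal_jar 0.8 [ 475.9 -329.3   65.6] [466. 306.]
marker 0.53 [798.   73.   12.3] [295. 172.]
wrist 59.28406834602841 316.78320505768266 235.10157640264578 [-0.07665916  0.          0.          0.          0.        ] [343.79365167 528.67497747 373.70728779] [ 0.0897366  -0.1406389   0.83261333 -0.5281317 ]
```

View pics/scene0.png

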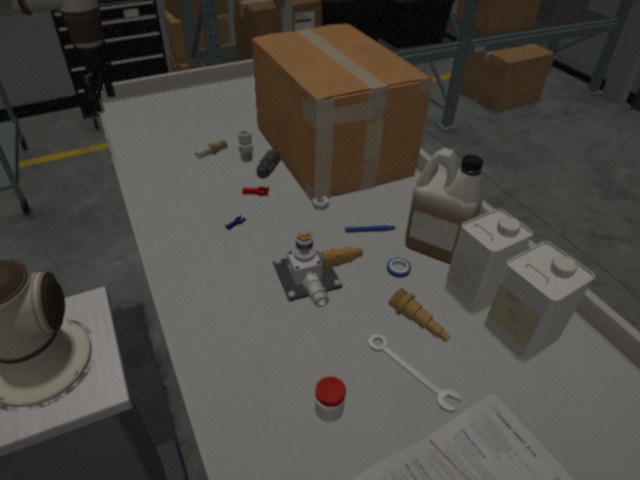

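View pics/top0.png

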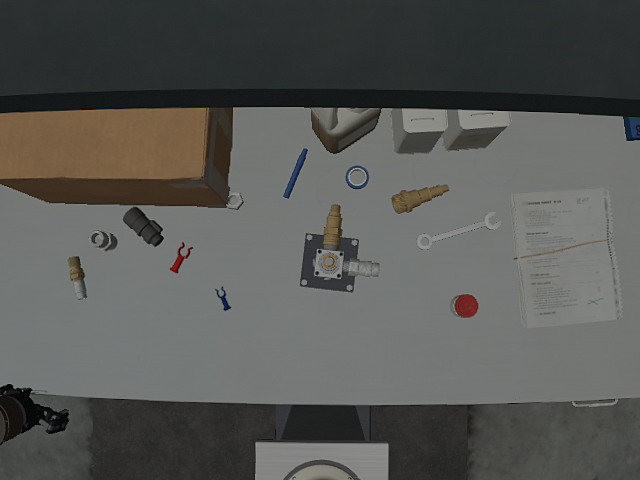

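View pics/wrist0.png

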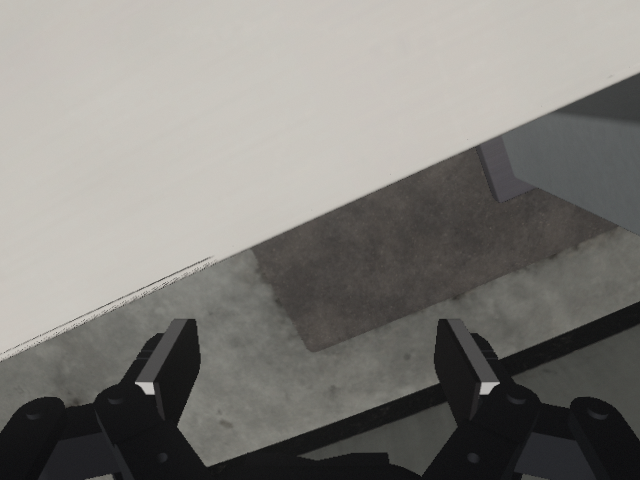

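The scene view shows the stand at about (305,265), the red clip at (255,190), the blue clip at (235,222) and the jar at (330,395). In the top view the red clip is at (180,258) with its mouth to the upper right, and the coupler is at (329,262). I'll take a wrist picture above the clip next.

>>> play_rows(moves=[[[0.76, -0.6, -0.33], 0, -1], [[0.76, -0.6, -0.33], 0, -1], [[0.76, -0.6, -0.33], 0, -1], [[0.76, -0.6, -0.33], 0, -1], [[0.76, -0.6, -0.33], 0, -1], [[0.76, -0.6, -0.33], 0, -1], [[0.76, -0.6, -0.33], 0, -1], [[0.76, -0.6, -0.33], 0, -1]])

```text
clock: 2.2
position: [493.9, 386.3, 306.5]
ee_rot: [0.976, -0.218, 0.0, -0.001]
contact_force: [0.6, 0.1, 0.9]
gripper_width: 85.5
```

```bash
python3 - <<'E'
from h import *
s=arm.read_state(); print(s['clock'],s['position'],s['ee_rot'],s['joints'],s['contact_force'])
p=snap('wrist','w1.png'); save(p,'w1.pkl'); print(p['xyz'])
for k in ['lock_clip','clip_tab','small_clip']:
    for r in arm.look_for(k,p)[:2]: print(k,r['conf'],np.round(r['centre'],1),np.round(proj(p,r['centre'])))
E
```

```text
2.2 [493.94035813 386.25348434 306.4884735 ] [ 9.76003326e-01 -2.17754395e-01  3.26390364e-04 -6.52288855e-04] [ 9.21362994e-01  4.68527873e-01 -1.19104525e-01  5.96926955e-05
 -9.81705992e-01  2.10373962e-01] [0.60140074 0.06876556 0.87315938]
[571.2114553  349.85266876 275.50190213]
lock_clip 0.83 [582.6 355.6  15.2] [300.  76.]
clip_tab 0.96 [582.7 351.5  15. ] [306.  72.]
small_clip 0.78 [492.9 243.3  10.5] [523. 135.]
```

View pics/w1.png

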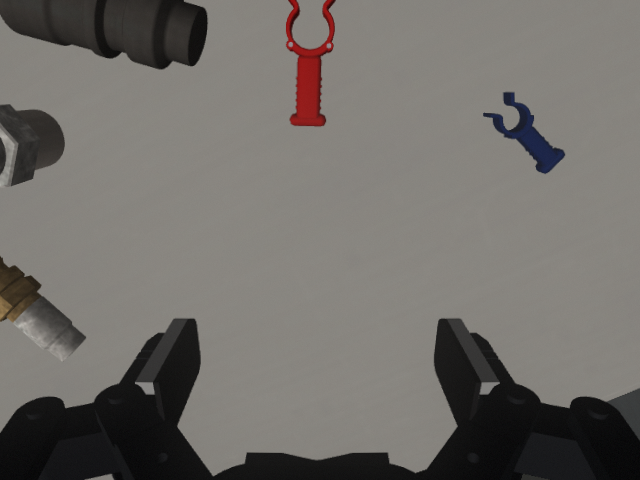

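The red clip is seen at the top: bore centre about (311,25), tab end (308,122). It is almost in line with the tool.

```bash
python3 - <<'E'
from h import *
p=load('w1.pkl'); t=load('top0.pkl'); s=load('scene0.pkl')
for n,uv in [('bore',(311,24)),('tabend',(308,118)),('hingeL',(291,45)),('hingeR',(329,45))]: print(n,onz(p,uv,16))
a=onz(p,(311,24),16);b=onz(p,(308,118),16);d=a-b;print(np.linalg.norm(d),np.degrees(np.arctan2(d[1],d[0])))
print('lower edges',onz(p,(308,126),0))
import cv2
for n,q,c in [('t',t,(175,255)),('s',s,(255,190))]:
    im=cv2.imread('pics/'+('top0' if n=='t' else 'scene0')+'.png');x,y=c
    cv2.imwrite(f'pics/crop_{n}.png',cv2.resize(im[y-30:y+30,x-40:x+40],None,fx=8,fy=8,interpolation=cv2.INTER_CUBIC))
# look at the coupler
for n,c in [('top0',(332,262)),('scene0',(308,265))]:
    im=cv2.imread(f'pics/{n}.png');x,y=c
    cv2.imwrite(f'pics/cc_{n}.png',cv2.resize(im[y-40:y+40,x-50:x+50],None,fx=7,fy=7,interpolation=cv2.INTER_CUBIC))
E
```

```text
bore [605.13828033 337.70698761  16.        ]
tabend [558.8044541  361.61718226  16.        ]
hingeL [599.87736268 352.83508711  16.        ]
hingeR [590.64116303 333.19189002  16.        ]
52.139436721055894 -27.29562886100231
lower edges [553.54297397 364.48336663   0.        ]
```

View pics/cc_top0.png

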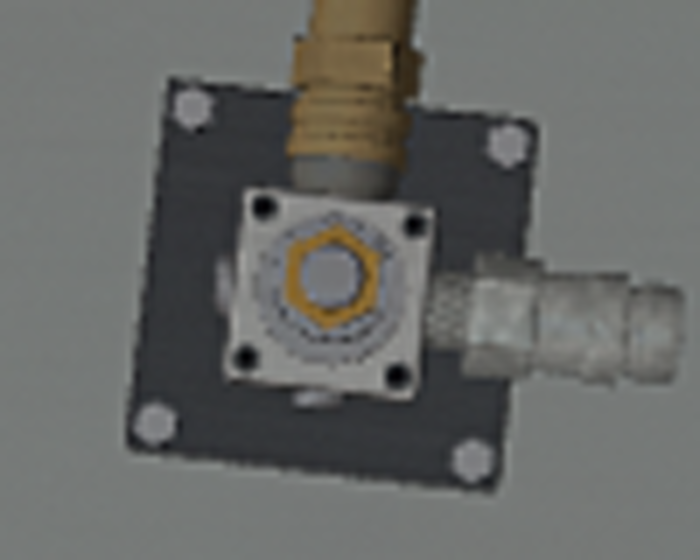

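View pics/cc_scene0.png

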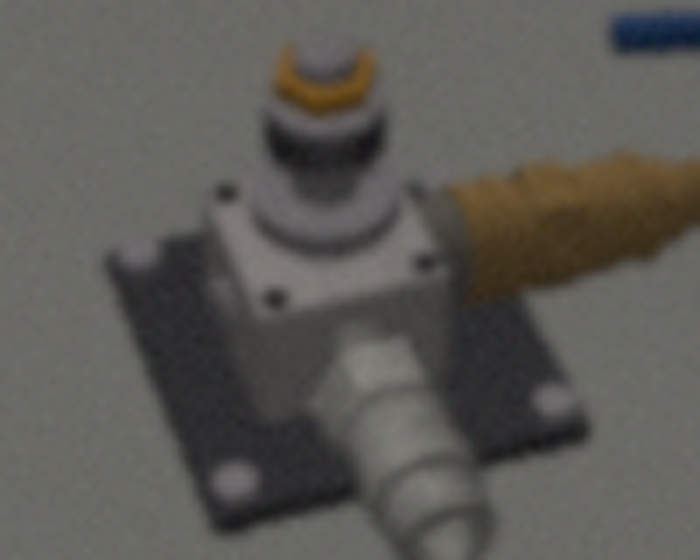

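The crops show the nose centre at (329.4,261.3) in the top view and (304.4,232.4) in the scene view. The sleeve is well up towards the hex.

```bash
python3 - <<'E'
from h import *
t=load('top0.pkl'); s=load('scene0.pkl')
x,e=tri([(t,(329.4,261.3)),(s,(304.4,232.4))]);print(x,e)
# base plate corners from top crop (z ~ 0-12)
for c in [(170,78),(538,122),(495,492),(130,450)]:
    print(onz(t,(282+c[0]/7,222+c[1]/7),10))
for c in [(248,188),(434,208),(415,400),(228,378)]:
    print('blk',onz(t,(282+c[0]/7,222+c[1]/7),68))
E
```

```text
[574.34801024 -12.6681411  143.38848384] [np.float64(2.2817414262952993), np.float64(2.281741426295317)]
[649.03043542  43.6459588   10.        ]
[634.96799457 -83.00210412  10.        ]
[508.05919719 -68.83480186  10.        ]
[521.17692697  55.6853522   10.        ]
blk [605.95342648  15.51462359  68.        ]
blk [599.92136874 -45.63650821  68.        ]
blk [536.85543497 -39.82084048  68.        ]
blk [543.47693456  21.39095708  68.        ]
```

```bash
python3 - <<'E'
from h import *
p=load('w1.pkl'); tcp=np.array([493.94,386.25,306.49])
N=np.array([574.3,-12.7,143.]); u=np.array([.904,-.427,0]); 
for back in (80,110,140,180):
  for z in (270,300,340):
    t=N.copy()-back*u; t[2]=z
    q=dict(p); q['xyz']=np.array(p['xyz'])+t-tcp
    print(back,z,np.round(t),np.round(proj(q,N)),np.round(proj(q,N-[0,0,34])))
print(R(p)@[0,0,-1])
E
```

```text
80 270 [502.  21. 270.] [317. 115.] [317. 109.]
80 300 [502.  21. 300.] [317. 109.] [317. 105.]
80 340 [502.  21. 340.] [317. 105.] [317. 102.]
110 270 [475.  34. 270.] [318. -35.] [318.  -1.]
110 300 [475.  34. 300.] [318.  -4.] [318.  16.]
110 340 [475.  34. 340.] [317.  19.] [317.  32.]
140 270 [448.  47. 270.] [ 318. -198.] [ 318. -120.]
140 300 [448.  47. 300.] [ 318. -128.] [318. -79.]
140 340 [448.  47. 340.] [318. -73.] [318. -44.]
180 270 [412.  64. 270.] [ 319. -351.] [ 318. -276.]
180 300 [412.  64. 300.] [ 319. -286.] [ 318. -210.]
180 340 [412.  64. 340.] [ 318. -199.] [ 318. -149.]
[-0.29733166  0.13994516 -0.9444624 ]
```

>>> play_rows(moves=[[[0.05, -1, 0.16], 0, -1], [[0.05, -1, 0.16], 0, -1], [[0.05, -1, 0.16], 0, -1], [[0.05, -1, 0.16], 0, -1], [[0.05, -1, 0.16], 0, -1], [[0.05, -1, 0.16], 0, -1]])

```text
clock: 3.15
position: [508.6, 83.5, 355.5]
ee_rot: [0.976, -0.22, 0.001, -0.001]
contact_force: [-0.6, 1.2, 0.1]
gripper_width: 85.4
```

>>> play_rows(moves=[[[0.02, -0.24, 0], 0, -1], [[0.02, -0.24, 0], 0, -1], [[0.02, -0.24, 0], 0, -1], [[0.02, -0.24, 0], 0, -1]])

```text
clock: 3.65
position: [514.7, 12.7, 355.4]
ee_rot: [0.976, -0.219, 0.001, -0.001]
contact_force: [0.1, 0.2, -0.5]
gripper_width: 85.6
```

```bash
python3 - <<'E'
from h import *
s=arm.read_state(); print(s['clock'],s['position'],s['ee_rot'],s['joints'],s['contact_force'])
p=snap('wrist','w2.png'); save(p,'w2.pkl'); print(p['xyz'])
for r in arm.look_for('sleeve',p)[:2]: print(r['conf'],np.round(r['centre'],1),np.round(proj(p,r['centre'])))
E
```

```text
3.65 [514.71917233  12.71337044 355.40207717] [ 0.97573516 -0.21894903  0.00103135 -0.00107209] [ 3.40089910e-01  2.41591421e-01 -3.33093179e-01 -8.57720824e-04
 -9.93224704e-01  7.89698726e-01] [ 0.11403848  0.23677102 -0.47770659]
[591.94424989 -23.8594545  324.5418769 ]
0.55 [579.8 -18.6 124.6] [318. 120.]
```

View pics/w2.png

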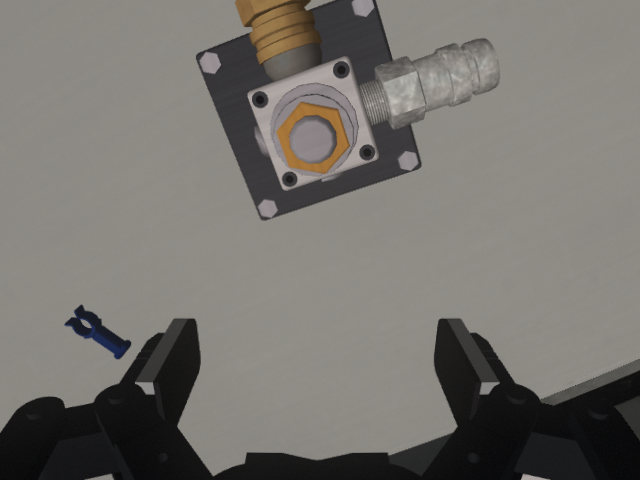

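The nose centre is at (313,140), with the hex and sleeve below it. I'll take a second wrist view from closer in.

>>> play_rows(moves=[[[0.13, -0.04, -0.04], 0, -1], [[0.13, -0.04, -0.04], 0, -1], [[0.13, -0.04, -0.04], 0, -1]])

```text
clock: 4.12
position: [553.5, 1.3, 343.1]
ee_rot: [0.976, -0.218, 0.0, -0.001]
contact_force: [-0.5, -0.2, 0.7]
gripper_width: 85.3
```

```bash
python3 - <<'E'
from h import *
s=arm.read_state(); print(s['clock'],s['position'],s['ee_rot'],s['contact_force'])
p=snap('wrist','w3.png'); save(p,'w3.pkl'); print(p['xyz'])
E
```

```text
4.125 [553.4665158    1.32132293 343.06225703] [ 9.75840775e-01 -2.18480725e-01  4.89290971e-04 -8.45422986e-04] [-0.4863115  -0.23432596  0.66785637]
[630.68096386 -35.17718536 312.08142338]
```

View pics/w3.png

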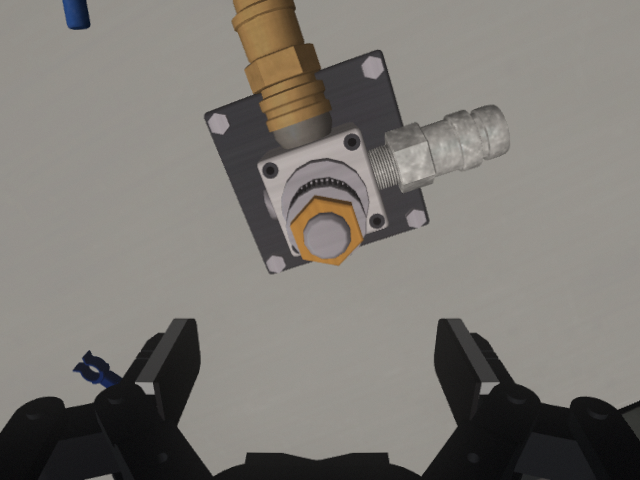

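The nose is now at (327,235), with the knurled sleeve visible above the collar.

```bash
python3 - <<'E'
from h import *
a=load('w2.pkl');b=load('w3.pkl');t=load('top0.pkl'); s=load('scene0.pkl')
print(tri([(a,(313,140)),(b,(327,235))]))
print(tri([(a,(313,140)),(b,(327,235)),(t,(329.4,261.3)),(s,(304.4,232.4))]))
# block top corners z=68 mean
for q,cs in [(a,[(249,92),(349,57),(383,154),(283,190)]),(b,[(258,162),(360,127),(387,222),(290,258)])]:
    X=np.array([onz(q,c,68) for c in cs]); print(X.round(1).tolist(),X.mean(0))
im=cv2.imread('pics/w3.png');cv2.imwrite('pics/w3c.png',cv2.resize(im[120:280,230:430],None,fx=4,fy=3.7,interpolation=cv2.INTER_CUBIC))
E
```

```text
(array([573.90521434, -13.19962396, 137.297492  ]), [np.float64(0.027415135291340036), np.float64(0.027415135291333152)])
(array([574.70313467, -13.17103023, 142.94754373]), [np.float64(0.4073944128445517), np.float64(1.216580165206985), np.float64(2.7867692137175637), np.float64(1.8898842474537134)])
[[608.2, 12.5, 68.0], [600.9, -47.8, 68.0], [541.7, -44.0, 68.0], [547.5, 20.8, 68.0]] [574.56963719 -14.63295377  68.        ]
[[609.1, 12.9, 68.0], [602.2, -48.5, 68.0], [543.5, -41.0, 68.0], [547.4, 22.8, 68.0]] [575.53544621 -13.46203694  68.        ]
```

View pics/w3c.png

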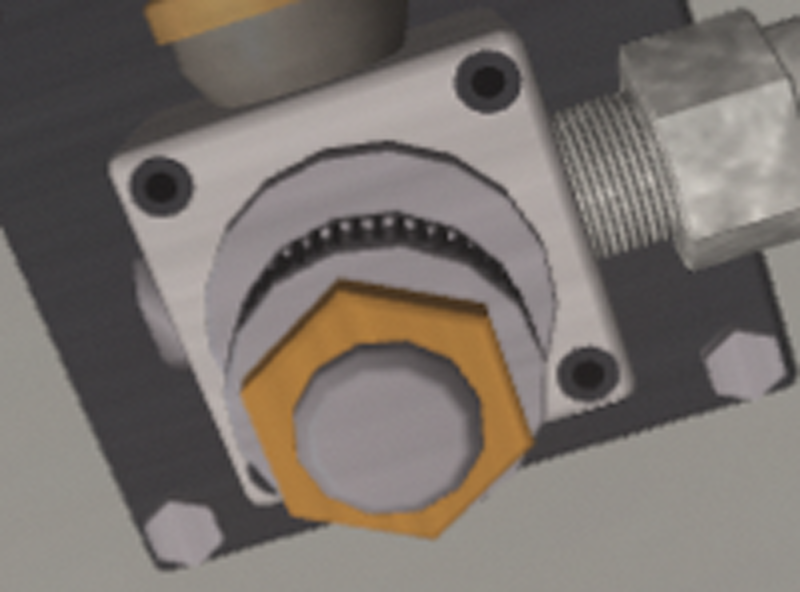

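>>> play_rows(moves=[[[0.07, -0.05, 0], 0, 1], [[0.07, -0.05, 0], 0, 1], [[0.07, -0.05, -0.02], 0, 1], [[0.07, -0.05, -0.04], 0, 1], [[0.07, -0.05, -0.04], 0, 1], [[0.07, -0.05, -0.06], 0, 1], [[0.07, -0.05, -0.06], 0, 1], [[0.07, -0.05, -0.06], 0, 1]])

```text
clock: 5.18
position: [574.3, -13.7, 325.4]
ee_rot: [0.976, -0.218, 0.001, -0.001]
contact_force: [-0.2, 0.1, 0.3]
gripper_width: 0.0
```

```bash
python3 - <<'E'
from h import *
s=arm.read_state(); print(s['clock'],s['position'],s['ee_rot'],s['contact_force'])
p=snap('wrist','w4.png'); save(p,'w4.pkl')
p=snap('scene','s4.png'); save(p,'s4.pkl')
im=cv2.imread('pics/s4.png');cv2.imwrite('pics/s4c.png',cv2.resize(im[190:310,240:400],None,fx=5,fy=5,interpolation=cv2.INTER_CUBIC))
E
```

```text
5.175 [574.30674636 -13.70940374 325.41807128] [ 9.75866916e-01 -2.18362651e-01  7.91913561e-04 -9.42144567e-04] [-0.2354104   0.09959457  0.28072001]
```

View pics/w4.png

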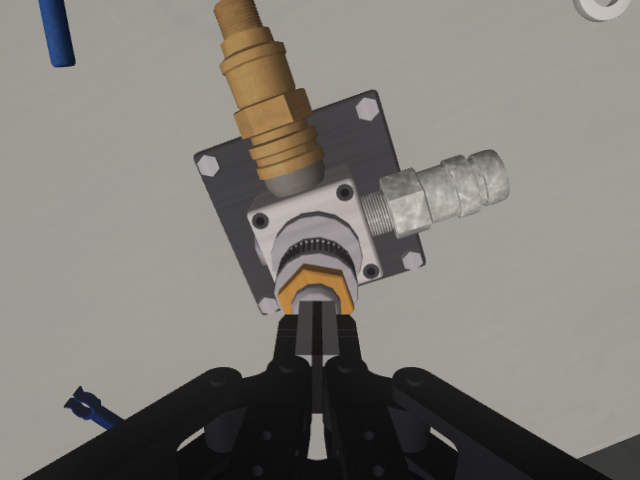

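View pics/s4c.png

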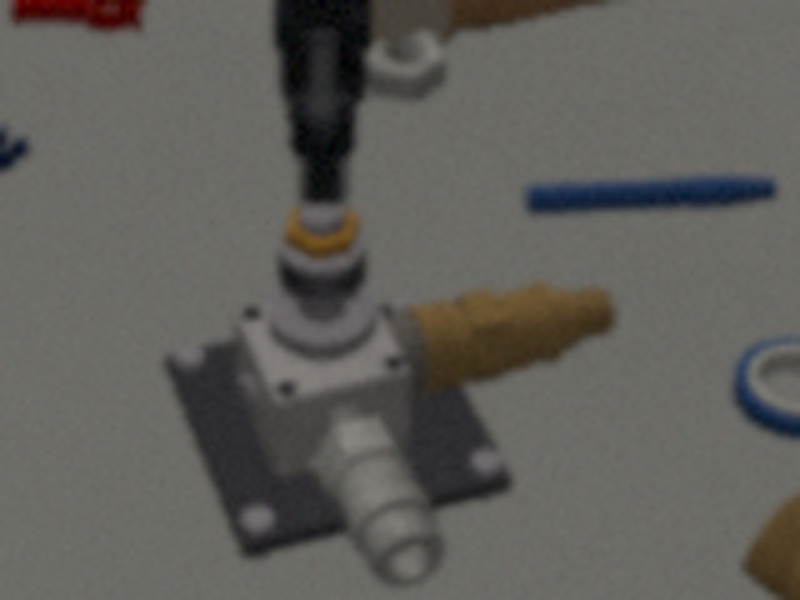

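The closed fingers stand over the nose. I'll feel downwards gently.

>>> play_rows(moves=[[[0, 0, -0.01], 0, 1], [[0, 0, -0.015], 0, 1]])

```text
clock: 5.52
position: [574.3, -13.8, 320.8]
ee_rot: [0.976, -0.218, 0.001, -0.001]
contact_force: [-0.1, -0.5, -0.2]
gripper_width: -0.2
```

>>> play_rows(moves=[[[0, 0, -0.007], 0, 1], [[0, 0, -0.007], 0, 1]])

```text
clock: 5.78
position: [574.2, -13.8, 318.4]
ee_rot: [0.976, -0.218, 0.001, -0.001]
contact_force: [-0.2, -0.0, 0.5]
gripper_width: 0.2
```

>>> play_rows(moves=[[[0, 0, -0.007], 0, 1], [[0, 0, -0.007], 0, 1]])

```text
clock: 6.02
position: [574.3, -13.7, 317.2]
ee_rot: [0.976, -0.218, 0.001, -0.001]
contact_force: [-0.9, 0.6, 4.8]
gripper_width: 0.1
```

```bash
python3 - <<'E'
from h import *
b=load('w3.pkl'); ax=np.array([574.3,-13.5]); u=np.array([.904,-.427])
for z in range(86,132,4): print(z,'sl',proj(b,[*(ax+19*u),z]).round(1),'collar',proj(b,[*(ax+24.5*u),z]).round(1),'ax',proj(b,[*ax,z]).round(1))
print(proj(b,[*ax,144]))
E
```

```text
86 sl [325.4 169.7] collar [325.5 159.5] ax [325.1 203.8]
90 sl [325.5 171.1] collar [325.6 160.7] ax [325.2 205.7]
94 sl [325.7 172.5] collar [325.7 161.9] ax [325.4 207.6]
98 sl [325.8 173.9] collar [325.9 163.2] ax [325.5 209.6]
102 sl [326.  175.4] collar [326.1 164.6] ax [325.7 211.7]
106 sl [326.1 177. ] collar [326.2 165.9] ax [325.8 213.9]
110 sl [326.3 178.6] collar [326.4 167.4] ax [326.  216.2]
114 sl [326.5 180.3] collar [326.6 168.9] ax [326.1 218.5]
118 sl [326.6 182.1] collar [326.7 170.4] ax [326.3 220.9]
122 sl [326.8 183.9] collar [326.9 172. ] ax [326.5 223.4]
126 sl [327.  185.8] collar [327.1 173.7] ax [326.6 226. ]
130 sl [327.2 187.8] collar [327.3 175.4] ax [326.8 228.7]
[327.53706231 239.12329017]
```

Contact came at TCP z≈317.3, so the nose top is at about 144 and the home sleeve top at about 110. The sleeve is almost fully up. Next: open, descend around it, grip its sides and slide it down.

>>> play_rows(moves=[[[0, 0, 0.05], 0, -1], [[0, 0, 0.05], 0, -1], [[0, 0, 0.05], 0, -1], [[0, 0, 0.05], 0, -1], [[0, 0, 0.05], 0, -1], [[0, 0, 0.05], 0, -1], [[0, 0, -0.05], 0, -1], [[0, 0, -0.115], 0, -1], [[0, 0, -0.115], 0, -1], [[0, 0, -0.115], 0, -1]])

```text
clock: 7.28
position: [574.8, -13.7, 283.5]
ee_rot: [0.976, -0.218, 0.002, -0.001]
contact_force: [-0.1, -1.1, 1.0]
gripper_width: 85.4
```

>>> play_rows(moves=[[[0, 0, 0], 0, 0], [[0, 0, 0], 0, 0], [[0, 0, 0], 0, 0], [[0, 0, 0], 0, 0]])

```text
clock: 7.78
position: [574.8, -13.7, 283.7]
ee_rot: [0.976, -0.218, 0.002, -0.001]
contact_force: [0.3, -0.3, 0.5]
gripper_width: 42.7
```

```bash
python3 - <<'E'
from h import *
s=arm.read_state(); print(s['clock'],s['position'],s['gripper_width'],s['contact_force'])
p=snap('scene','s5.png')
p=snap('wrist','w5.png')
im=cv2.imread('pics/s5.png');cv2.imwrite('pics/s5c.png',cv2.resize(im[190:310,240:400],None,fx=5,fy=5,interpolation=cv2.INTER_CUBIC))
E
```

```text
7.775 [574.77203573 -13.69210348 283.67841245] 42.69247498635224 [ 0.25797715 -0.26919466  0.51939071]
```

View pics/s5c.png

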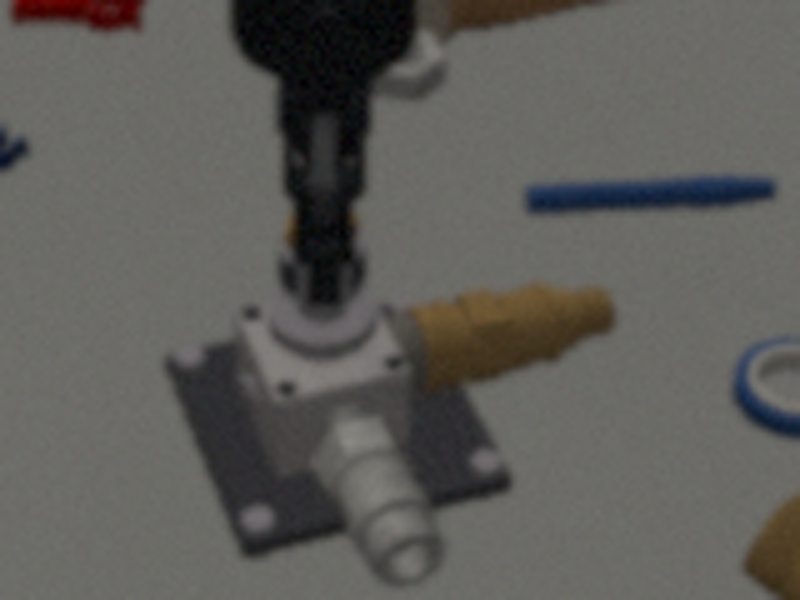

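View pics/w5.png

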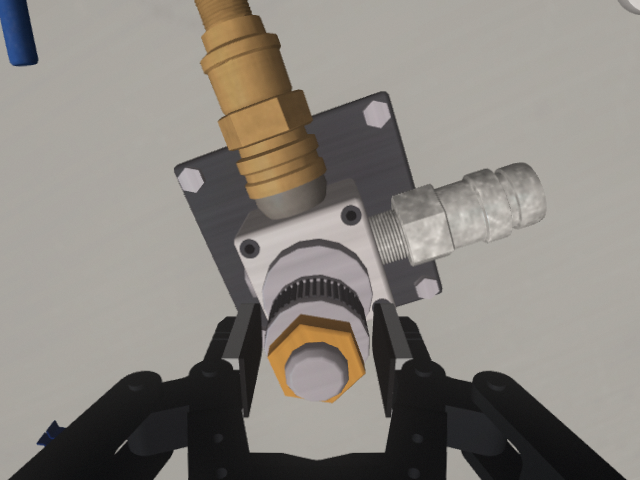

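The pads straddle the sleeve evenly, with a 42.7 mm opening and the sleeve between columns 265 and 370. I'll grip it.

>>> play_rows(moves=[[[0, 0, 0], 0, 1], [[0, 0, 0], 0, 1], [[0, 0, 0], 0, 1]])

```text
clock: 8.25
position: [574.8, -13.6, 283.7]
ee_rot: [0.976, -0.218, 0.002, -0.001]
contact_force: [-0.6, 0.7, 1.3]
gripper_width: 35.7
```

>>> play_rows(moves=[[[0, 0, -0.01], 0, 1], [[0, 0, -0.02], 0, 1]])

```text
clock: 8.5
position: [574.8, -13.6, 278.3]
ee_rot: [0.976, -0.218, 0.002, -0.001]
contact_force: [-2.7, 0.5, 4.8]
gripper_width: 35.6
```

>>> play_rows(moves=[[[0, 0, -0.01], 0, 1], [[0, 0, -0.02], 0, 1]])

```text
clock: 8.75
position: [574.7, -13.6, 273.0]
ee_rot: [0.976, -0.218, 0.002, -0.001]
contact_force: [-1.5, -0.1, 4.7]
gripper_width: 35.9
```

```bash
python3 - <<'E'
from h import *
p=snap('wrist','w6.png')
E
```

```text
(no output)
```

View pics/w6.png

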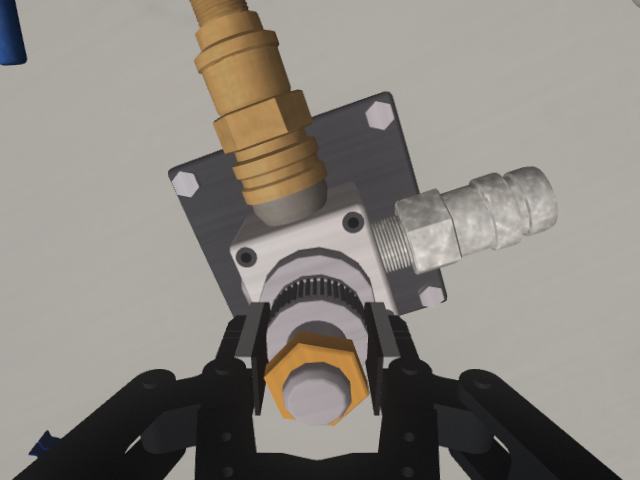

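The sleeve is following the gripper and the bare neck now shows below the hex. I'll carry on in small steps.

>>> play_rows(moves=[[[0, 0, -0.006], 0, 1], [[0, 0, -0.012], 0, 1]])

```text
clock: 9.05
position: [574.7, -13.6, 269.5]
ee_rot: [0.976, -0.218, 0.002, -0.001]
contact_force: [-2.4, 1.4, 6.1]
gripper_width: 35.8
```

>>> play_rows(moves=[[[0, 0, -0.005], 0, 1], [[0, 0, -0.008], 0, 1]])

```text
clock: 9.3
position: [574.7, -13.5, 267.7]
ee_rot: [0.976, -0.218, 0.002, -0.001]
contact_force: [-3.0, 2.3, 9.6]
gripper_width: 35.7
```

>>> play_rows(moves=[[[0, 0, -0.005], 0, 1], [[0, 0, -0.006], 0, 1]])

```text
clock: 9.55
position: [574.7, -13.5, 267.6]
ee_rot: [0.976, -0.217, 0.003, -0.001]
contact_force: [-5.1, 2.6, 11.6]
gripper_width: 35.7
```

>>> play_rows(moves=[[[0, 0, -0.008], 0, 1], [[0, 0, -0.01], 0, 1]])

```text
clock: 9.8
position: [574.6, -13.4, 267.5]
ee_rot: [0.976, -0.217, 0.003, -0.001]
contact_force: [-7.8, 1.7, 19.4]
gripper_width: 35.9
```

```bash
python3 - <<'E'
from h import *
p=snap('wrist','w7.png')
E
```

```text
(no output)
```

View pics/w7.png

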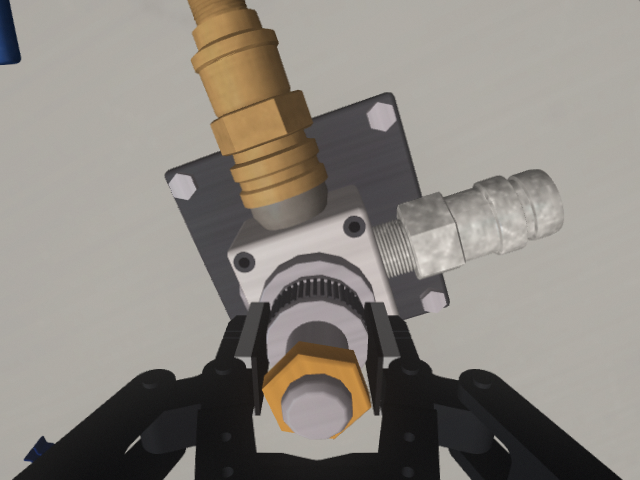

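The force rises to 19 N with no further motion, so the sleeve is seated. I'll release and rise.

>>> play_rows(moves=[[[0, 0, 0], 0, 1], [[0, 0, 0], 0, -1], [[0, 0, 0], 0, -1], [[0, 0, 0], 0, -1], [[0, 0, 0], 0, -1], [[0, 0, 0.1], 0, -1], [[0, 0, 0.25], 0, -1], [[0, 0, 0.3], 0, -1], [[0, 0, 0.3], 0, -1]])

```text
clock: 10.98
position: [574.5, -13.4, 358.4]
ee_rot: [0.976, -0.217, 0.004, -0.001]
contact_force: [-0.3, 0.6, -0.3]
gripper_width: 85.5
```

```bash
python3 - <<'E'
from h import *
s=arm.read_state(); print(s['clock'],s['position'],s['gripper_width'],s['contact_force'])
p=snap('scene','s8.png');save(p,'s8.pkl')
p=snap('wrist','w8.png');save(p,'w8.pkl')
a=cv2.imread('pics/s8.png');a=cv2.resize(a[200:280,260:350],None,fx=5,fy=5,interpolation=cv2.INTER_CUBIC)
cv2.imwrite('pics/s8c.png',a)
E
```

```text
10.975 [574.50651056 -13.36144572 358.37792705] 85.45551564137958 [-0.30332208  0.56223959 -0.3254068 ]
```

View pics/w8.png

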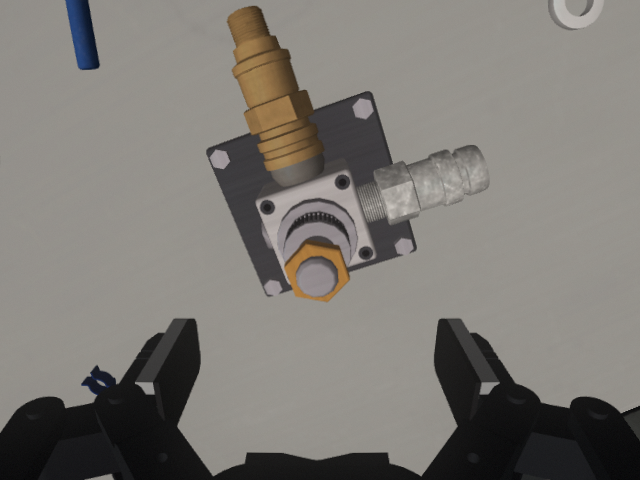

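View pics/s8c.png

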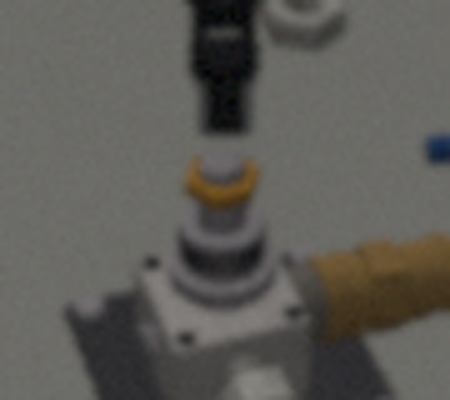

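The sleeve is home: the neck shows below the hex and the sleeve rests on the collar. Now to the clip.

>>> play_rows(moves=[[[0, 0.3, 0], 0, -1], [[0, 0.6, 0], 0, -1], [[0.01, 1, -0.2], -0.07, -1], [[0.01, 1, -0.2], -0.07, -1], [[0.01, 1, -0.2], -0.07, -1], [[0.01, 1, -0.2], -0.07, -1], [[0.01, 1, -0.2], -0.07, -1]])

```text
clock: 11.95
position: [576.7, 286.6, 294.2]
ee_rot: [0.972, -0.235, 0.001, 0.001]
contact_force: [-0.7, -0.0, 0.2]
gripper_width: 85.6
```

>>> play_rows(moves=[[[0, 0.22, 0], 0, -1], [[0, 0.22, 0], 0, -1], [[0, 0.22, 0], 0, -1]])

```text
clock: 12.32
position: [576.7, 351.5, 294.1]
ee_rot: [0.972, -0.235, 0.0, 0.002]
contact_force: [-0.2, 0.4, 0.2]
gripper_width: 85.5
```

```bash
python3 - <<'E'
from h import *
s=arm.read_state(); print(s['clock'],s['position'],s['ee_rot'],s['contact_force'])
p=snap('wrist','w9.png');save(p,'w9.pkl')
for k in ['lock_clip','clip_tab']:
    for r in arm.look_for(k,p)[:2]: print(k,r['conf'],np.round(r['centre'],1),np.round(proj(p,r['centre'])))
E
```

```text
12.325 [576.72882804 351.53733817 294.05350469] [ 9.71941351e-01 -2.35218112e-01  4.10010386e-04  1.51033625e-03] [-0.1603495   0.3808153   0.24256638]
lock_clip 0.81 [586.2 352.6  12.4] [306. 221.]
clip_tab 0.71 [583.  350.9  13.8] [311. 225.]
```

View pics/w9.png

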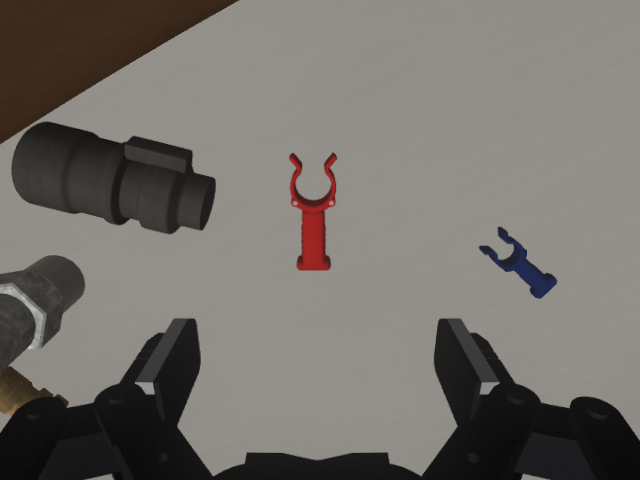

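The clip is well aligned: tips at (293,157) and (336,157), tab end at (313,265). Zooming in to fit its pose.

```bash
python3 - <<'E'
from h import *
a=cv2.imread('pics/w9.png');cv2.imwrite('pics/w9c.png',cv2.resize(a[145:280,270:360],None,fx=4.4,fy=4.4,interpolation=cv2.INTER_CUBIC))
E
```

```text
(no output)
```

View pics/w9c.png

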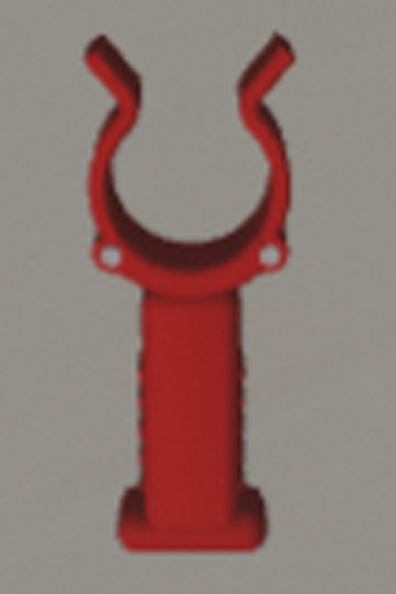

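```bash
python3 - <<'E'
from h import *
p=load('w9.pkl')
e=onz(p,(313.9,269),16); pin=onz(p,(313.1,203.3),16); tip=onz(p,(313.3,156.4),16); back=onz(p,(313.2,145+268/4.4),16)
print(e,pin,tip,back)
for a,b in [(e,pin),(e,tip),(e,back)]:
    d=b-a; print(np.linalg.norm(d),np.degrees(np.arctan2(d[1],d[0])))
d=(tip-e)/np.linalg.norm(tip-e)
print('origin from end',e+55*d,'from tip',tip-19*d,'from back',back+11.3*d)
# tool column
from scipy.spatial.transform import Rotation as Ro
s=arm.read_state(); M=Ro.from_quat(s['ee_rot']).as_matrix(); print('toolx heading',np.degrees(np.arctan2(M[1,0],M[0,0])),'toolz',M[:,2])
for L in (155,173,278): print(proj(p,s['position']+M@[0,0,L]))
n=np.array([d[1],-d[0],0]); o=e+55*d
q=s['position']+M@[0,0,275]
print('lateral clip vs tool axis', (q-o)@n, 'along',(q-o)@d, q)
E
```

```text
[556.46844089 362.68580127  16.        ] [595.1264501  343.27662176  16.        ] [620.20989323 330.18393343  16.        ] [593.64896861 343.97200998  16.        ]
43.25688298739455 -26.660035315391735
71.54959231004585 -27.017106743901447
41.62448349095458 -26.71713489119003
origin from end [605.46634243 337.70169342  16.        ] from tip [603.28334543 338.81480706  16.        ] from back [603.7158102  338.83891146  16.        ]
toolx heading -27.2658481253615 toolz [ 5.36716765e-04 -2.78538782e-03 -9.99995977e-01]
[317.03088994 349.76618412]
[316.94074331 322.55165736]
[316.64668033 233.5948036 ]
lateral clip vs tool axis 1.8128493507836456 along -30.967781438993825 [577.05454735 350.15399483  19.45170523]
```

>>> play_rows(moves=[[[-0.01, 0.01, 0], 0, 0.2], [[-0.01, 0.01, -0.1], 0, 0.2], [[-0.01, 0.01, -0.2], 0, 0.2], [[-0.01, 0.01, -0.3], 0, 0.2], [[-0.01, 0.01, -0.3], 0, 0.2], [[-0.01, 0.01, -0.3], 0, 0.2]])

```text
clock: 13.22
position: [574.4, 354.1, 205.9]
ee_rot: [0.972, -0.236, 0.001, 0.001]
contact_force: [0.3, -0.9, 0.6]
gripper_width: 34.4
```

```bash
python3 - <<'E'
from h import *
s=arm.read_state(); print(s['clock'],s['position'],s['ee_rot'],s['contact_force'])
p=snap('wrist','w10.png');save(p,'w10.pkl')
E
```

```text
13.225 [574.39531688 354.09355829 205.86320928] [ 9.71854235e-01 -2.35578370e-01  1.36498903e-03  5.61350608e-04] [ 0.28142295 -0.89540854  0.6488716 ]
```

View pics/w10.png

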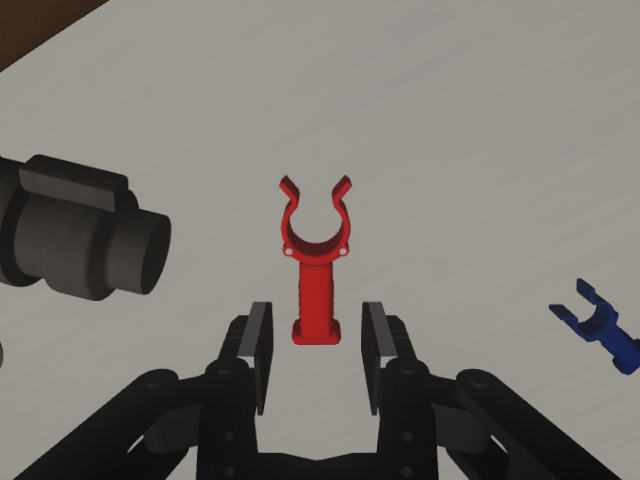

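>>> play_rows(moves=[[[0, 0, -0.05], 0, 0.2], [[0, 0, -0.09], 0, 0.2], [[0, 0, -0.1], 0, 0.2], [[0, 0, -0.1], 0, 0.2]])

```text
clock: 13.78
position: [574.4, 354.2, 175.7]
ee_rot: [0.972, -0.236, 0.001, 0.001]
contact_force: [-0.7, -0.4, 0.8]
gripper_width: 34.0
```

```bash
python3 - <<'E'
from h import *
s=arm.read_state(); print(s['clock'],s['position'],s['ee_rot'],s['contact_force'])
p=snap('wrist','w11.png');save(p,'w11.pkl')
E
```

```text
13.775 [574.40380186 354.16734893 175.73080358] [ 9.71863187e-01 -2.35541469e-01  1.35587571e-03  5.69333117e-04] [-0.70928893 -0.35346352  0.81745704]
```

View pics/w11.png

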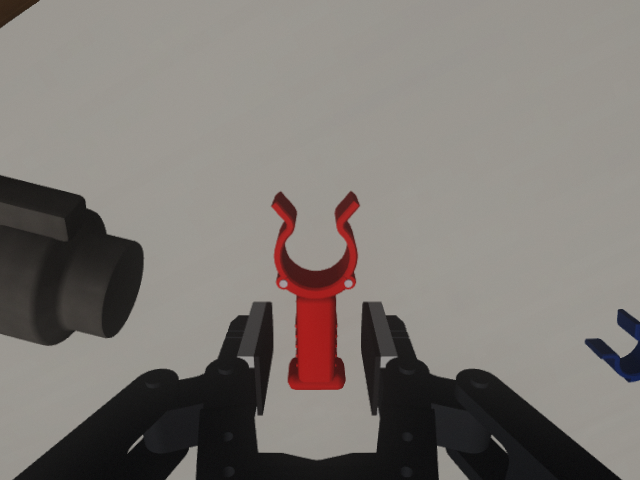

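```bash
python3 - <<'E'
from h import *
p=load('w11.pkl'); d=np.array([np.cos(np.radians(-27.2)),np.sin(np.radians(-27.2)),0]); c=np.array([574.4,354.1,0])
for x in (-20,-15,-11,0,11,19,34,53): print(x,proj(p,c+d*x+[0,0,16]).round(1))
e=onz(p,(316.5,388),16); print((e-c)@d, (onz(p,(316,193),16)-c)@d,(onz(p,(316,283.5),16)-c)@d)
E
```

```text
-20 [316.1 388.9]
-15 [316. 378.]
-11 [316.  369.1]
0 [316.  343.5]
11 [316.  316.5]
19 [316.  295.9]
34 [315.9 255.1]
53 [315.9 198.9]
-19.57230969558497 54.8866017798629 23.682659366331112
```

The tool stands about 35.5 mm behind the clip origin, so the pads clear the end stop. Closing.

>>> play_rows(moves=[[[0, 0, 0], 0, 1], [[0, 0, 0], 0, 1], [[0, 0, 0], 0, 1], [[0, 0, 0], 0, 1], [[0, 0, 0], 0, 1]])

```text
clock: 14.45
position: [574.7, 354.5, 176.8]
ee_rot: [0.972, -0.235, 0.002, -0.0]
contact_force: [-0.1, 0.3, 3.5]
gripper_width: 12.4
```

```bash
python3 - <<'E'
from h import *
s=arm.read_state(); print(s['clock'],s['position'],s['ee_rot'],s['contact_force'])
p=snap('wrist','w12.png');save(p,'w12.pkl')
E
```

```text
14.45 [574.6978591  354.53233846 176.83395788] [ 9.71900671e-01 -2.35382579e-01  2.01122542e-03 -2.86375588e-04] [-0.09414109  0.34031602  3.54238172]
```

View pics/w12.png

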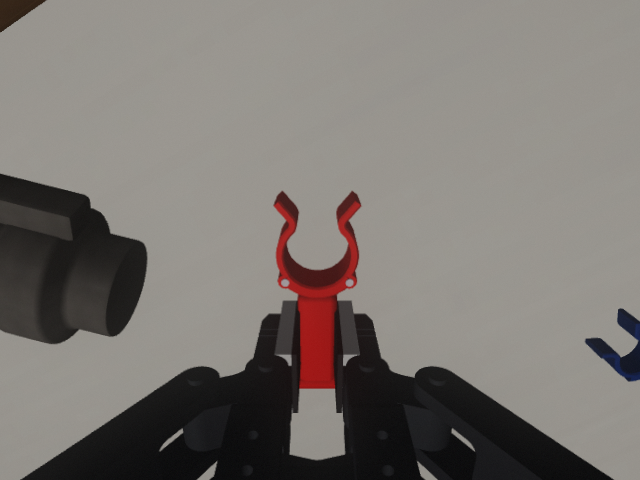

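The clip is gripped, at 12.4 mm opening. The arm rose 1 mm with 3.5 N up, so the fingertips rest on the bench. That means tip contact is at TCP z≈177, so the fingertips reach about 177 mm below the TCP. I'll lift and carry it to short of the neck.

>>> play_rows(moves=[[[0, 0, 0.1], 0, 1], [[0, 0, 0.25], 0, 1], [[0, 0, 0.43], 0, 1], [[-0.08, -0.25, 0.43], 0, 1], [[-0.16, -0.5, 0.43], 0, 1], [[-0.24, -0.75, 0.43], 0, 1], [[-0.24, -0.95, 0.43], 0, 1], [[-0.24, -0.95, 0.43], 0, 1], [[-0.24, -0.95, 0.43], 0, 1], [[-0.24, -0.95, 0.43], 0, 1]])

```text
clock: 15.75
position: [502.8, 69.5, 305.6]
ee_rot: [0.972, -0.236, 0.002, -0.0]
contact_force: [-0.4, 0.4, -1.1]
gripper_width: 12.2
```

```bash
python3 - <<'E'
from h import *
s=arm.read_state(); print(s['clock'],s['position'],s['ee_rot'],s['contact_force'])
p=snap('wrist','w13.png');save(p,'w13.pkl')
E
```

```text
15.75 [502.78623437  69.53665601 305.61323906] [ 9.71845092e-01 -2.35612638e-01  1.93261047e-03 -2.56997106e-04] [-0.36949369  0.38026997 -1.05663848]
```

View pics/w13.png

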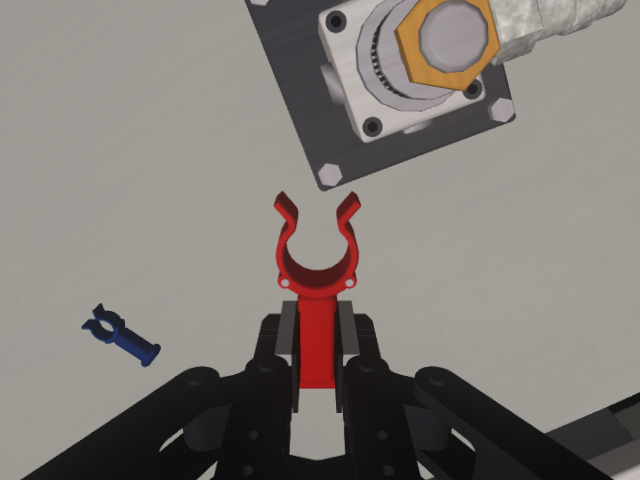

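>>> play_rows(moves=[[[0, -0.1, 0], 0, 1], [[0, -0.153, 0], 0, 1], [[0, -0.153, 0], 0, 1], [[0, -0.153, 0], 0, 1]])

```text
clock: 16.3
position: [503.1, 24.7, 305.6]
ee_rot: [0.972, -0.235, 0.002, -0.0]
contact_force: [-1.0, 0.0, -0.6]
gripper_width: 12.1
```

```bash
python3 - <<'E'
from h import *
s=arm.read_state(); print(s['clock'],s['position'],s['ee_rot'],s['contact_force'])
p=snap('wrist','w14.png');save(p,'w14.pkl')
p=snap('scene','s14.png');save(p,'s14.pkl')
from scipy.spatial.transform import Rotation as Ro
M=Ro.from_quat(s['ee_rot']).as_matrix(); print(M[:,0],M[:,2])
d=M[:2,0]/np.hypot(*M[:2,0]); n=np.array([-d[1],d[0]]); v=np.array([574.6,-13.5])-(s['position'][:2]+0*M[:2,2]); print('along',v@d,'left',v@n)
v=v-M[:2,2]*160; print('with tilt: along',v@d,'left',v@n)
E
```

```text
16.3 [503.12983995  24.67853941 305.5830568 ] [ 9.72008161e-01 -2.34937919e-01  2.04776640e-03 -3.39829975e-04] [-0.95117214  0.0108392  -0.57895538]
[ 0.88959996 -0.45672454  0.00382121] [ 4.14056920e-03 -3.01560932e-04 -9.99991382e-01]
along 81.01751903491332 left -1.321460874076756
with tilt: along 80.4061256943236 left -1.5811157249022898
```

View pics/w14.png

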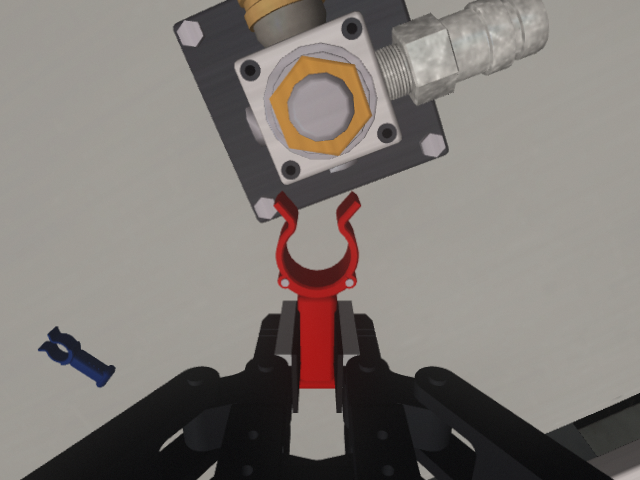

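Clip axis at column 317 and nose at 322, so the clip needs about 1.5 mm to the right, which agrees with the numbers. I'll correct that and lower while still clear.

>>> play_rows(moves=[[[-0.002, -0.005, -0.03], 0, 1], [[-0.002, -0.005, -0.063], 0, 1], [[-0.002, -0.005, -0.063], 0, 1], [[-0.002, -0.005, -0.063], 0, 1]])

```text
clock: 16.9
position: [502.6, 23.3, 286.6]
ee_rot: [0.972, -0.235, 0.002, -0.0]
contact_force: [-0.7, 0.2, -1.2]
gripper_width: 12.4
```

```bash
cat > st.py <<'E'
from h import *
from scipy.spatial.transform import Rotation as Ro
def st(ax=(574.6,-13.5)):
    s=arm.read_state();M=Ro.from_quat(s['ee_rot']).as_matrix()
    d=M[:2,0]/np.hypot(*M[:2,0]); n=np.array([-d[1],d[0]]); v=np.array(ax)-s['position'][:2]-M[:2,2]*160
    f=s['contact_force']; print(s['clock'],s['position'].round(2),'short',(v@d-35.5).round(2),'left',(v@n).round(2),'d',d.round(3),'F along/left/z',(f[:2]@d).round(1),(f[:2]@n).round(1),f[2].round(1),'tau',s['wrist_torque'].round(2),'w',round(s['gripper_width'],1))
E
python3 - <<'E'
from st import *
st(); p=snap('wrist','w15.png');save(p,'w15.pkl')
p=snap('scene','s15.png');save(p,'s15.pkl')
im=cv2.imread('pics/s15.png');cv2.imwrite('pics/s15c.png',cv2.resize(im[200:290,240:360],None,fx=6,fy=6,interpolation=cv2.INTER_CUBIC))
E
```

```text
16.9 [502.57  23.29 286.57] short 44.79 left -0.08 d [ 0.89  -0.456] F along/left/z -0.7 -0.1 -1.2 tau [-0.01 -0.01  0.02] w 12.4
```

View pics/w15.png

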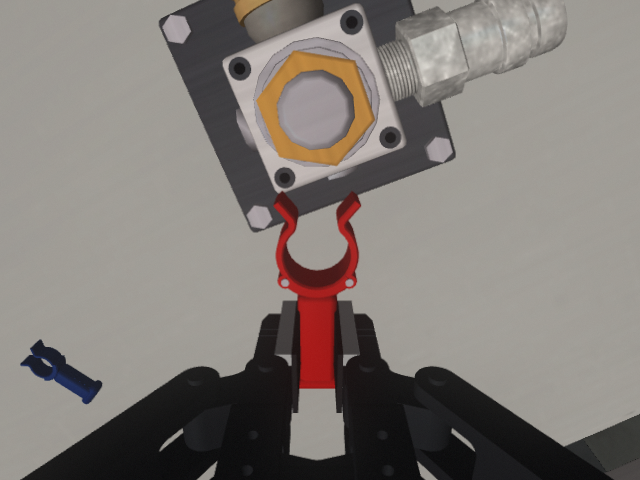

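View pics/s15c.png

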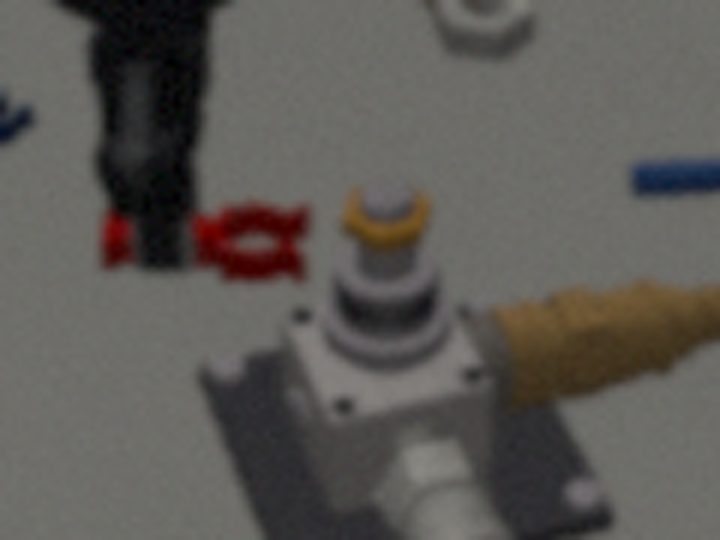

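Nose and clip columns now match (316 and 317). I'll go forward to 30 mm short, then feel down for the sleeve top.

>>> play_rows(moves=[[[0.022, -0.011, 0], 0, 1], [[0.046, -0.024, 0], 0, 1], [[0.046, -0.024, 0], 0, 1]])

```text
clock: 17.38
position: [517.1, 15.8, 286.9]
ee_rot: [0.972, -0.235, 0.002, -0.001]
contact_force: [0.3, 0.9, -0.8]
gripper_width: 12.6
```

>>> play_rows(moves=[[[0, 0, -0.004], 0, 1], [[0, 0, -0.006], 0, 1]])

```text
clock: 17.62
position: [517.1, 15.8, 285.6]
ee_rot: [0.972, -0.235, 0.003, -0.001]
contact_force: [-2.5, 0.6, 4.8]
gripper_width: 12.2
```

```bash
python3 - <<'E'
from st import *
st()
E
```

```text
17.625 [517.08  15.82 285.63] short 28.28 left -0.19 d [ 0.889 -0.457] F along/left/z -2.5 -0.6 4.8 tau [0.15 0.46 0.03] w 12.2
```

Contact came at TCP z≈285.8 with 5 N up, so that is the sleeve top under the clip. I'll raise 1.3 mm and push in.

>>> play_rows(moves=[[[0, 0, 0.005], 0, 1], [[0, 0, 0.005], 0, 1], [[0, 0, 0.005], 0, 1]])

```text
clock: 18.0
position: [517.0, 15.8, 286.9]
ee_rot: [0.972, -0.235, 0.002, -0.001]
contact_force: [-0.5, 0.5, 0.1]
gripper_width: 11.9
```

>>> play_rows(moves=[[[0.009, -0.005, 0], 0, 1], [[0.018, -0.009, 0], 0, 1], [[0.018, -0.009, 0], 0, 1]])

```text
clock: 18.38
position: [522.7, 13.0, 286.7]
ee_rot: [0.972, -0.235, 0.002, -0.001]
contact_force: [-0.2, -0.1, -0.7]
gripper_width: 12.1
```

```bash
python3 - <<'E'
from st import *
st();p=snap('wrist','w16.png');save(p,'w16.pkl')
E
```

```text
18.375 [522.66  13.04 286.74] short 22.09 left -0.2 d [ 0.889 -0.457] F along/left/z -0.1 -0.2 -0.7 tau [-0.03  0.03  0.02] w 12.1
```

View pics/w16.png

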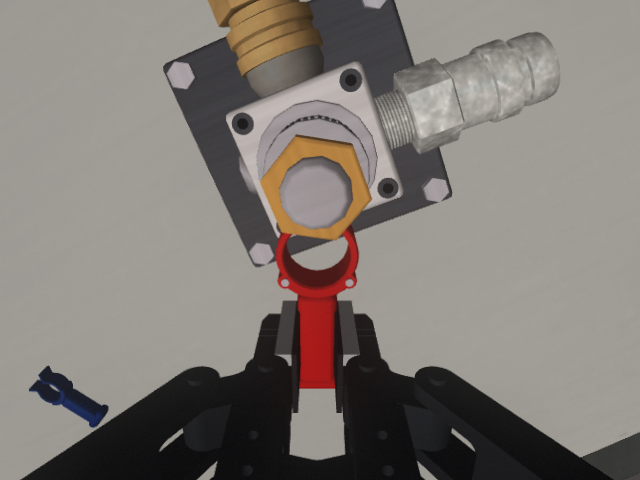

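The lips are under the hex without contact, and nose and clip are both at column 317. Pushing on.

>>> play_rows(moves=[[[0.008, -0.004, 0], 0, 1], [[0.015, -0.008, 0], 0, 1]])

```text
clock: 18.68
position: [526.7, 10.7, 286.5]
ee_rot: [0.972, -0.235, 0.001, -0.0]
contact_force: [-3.1, 2.9, 0.9]
gripper_width: 12.3
```

```bash
python3 - <<'E'
from st import *
st()
E
```

```text
18.675 [526.68  10.69 286.49] short 17.74 left 0.17 d [ 0.889 -0.457] F along/left/z -4.0 1.2 0.9 tau [0.85 0.95 0.06] w 12.3
```

>>> play_rows(moves=[[[0.01, -0.005, 0.001], 0, 1], [[0.02, -0.01, 0.001], 0, 1]])

```text
clock: 18.92
position: [530.3, 8.1, 286.1]
ee_rot: [0.972, -0.236, -0.003, 0.0]
contact_force: [-11.8, 8.0, 7.0]
gripper_width: 12.4
```

```bash
python3 - <<'E'
from st import *
st()
E
```

```text
18.925 [530.33   8.14 286.13] short 14.59 left 1.35 d [ 0.889 -0.458] F along/left/z -14.2 1.7 7.0 tau [2.26 3.01 0.15] w 12.4
```

```bash
python3 - <<'E'
from st import *
s=arm.read_state();M=Ro.from_quat(s['ee_rot']).as_matrix();print(M[2],M[:,2],s['joint_vel'].round(3))
st();p=snap('wrist','w17.png');save(p,'w17.pkl');st()
p=snap('scene','s17.png')
im=cv2.imread('pics/s17.png');cv2.imwrite('pics/s17c.png',cv2.resize(im[200:290,240:360],None,fx=6,fy=6,interpolation=cv2.INTER_CUBIC))
E
```

```text
[-0.00516696  0.00196188 -0.99998473] [-5.49175924e-03  6.22141005e-04 -9.99984727e-01] [-0.034  0.032  0.052 -0.002 -0.024  0.037]
18.925 [530.33   8.14 286.13] short 14.59 left 1.35 d [ 0.889 -0.458] F along/left/z -14.2 1.7 7.0 tau [2.26 3.01 0.15] w 12.4
18.975 [530.84   8.09 286.28] short 13.92 left 1.07 d [ 0.889 -0.458] F along/left/z -10.5 1.0 4.7 tau [1.75 2.33 0.06] w 12.4
```

View pics/w17.png

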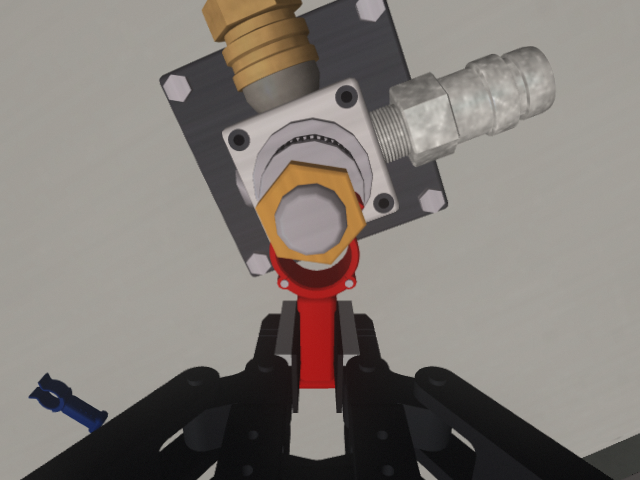

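View pics/s17c.png

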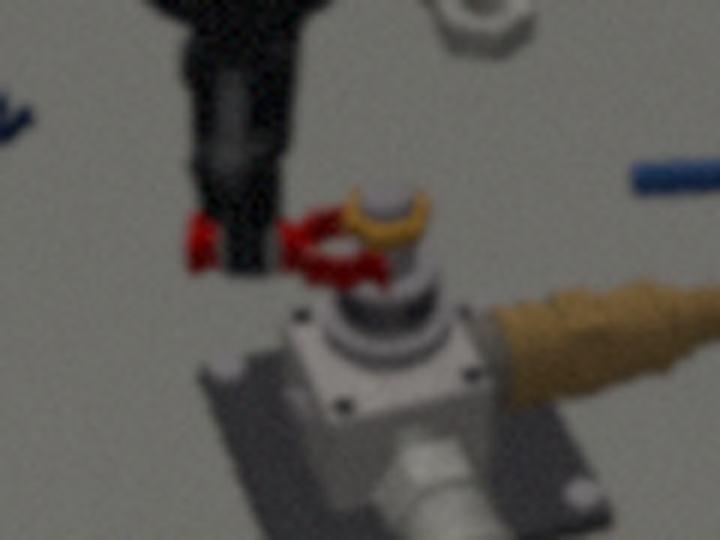

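The tool has yielded sideways: the nose is now at column 310 against the clip at 317, and the left arm is bulging more. Before pushing further I'll shift the clip left about 1.4 mm and raise it slightly.

>>> play_rows(moves=[[[0.001, 0.003, 0.002], 0, 1], [[0.002, 0.005, 0.003], 0, 1], [[0.002, 0.005, 0.003], 0, 1]])

```text
clock: 19.4
position: [531.3, 9.5, 286.9]
ee_rot: [0.972, -0.236, -0.002, 0.0]
contact_force: [-1.9, 2.1, 0.2]
gripper_width: 12.1
```

```bash
python3 - <<'E'
from st import *
st();p=snap('wrist','w18.png');save(p,'w18.pkl');st()
s=arm.read_state();M=Ro.from_quat(s['ee_rot']).as_matrix();print(M[2])
im=cv2.imread('pics/w18.png');cv2.imwrite('pics/w18c.png',cv2.resize(im[130:310,230:410],None,fx=3.3,fy=3.3,interpolation=cv2.INTER_CUBIC))
E
```

```text
19.4 [531.26   9.55 286.93] short 14.29 left -0.34 d [ 0.889 -0.458] F along/left/z -2.7 1.0 0.2 tau [0.45 0.59 0.02] w 12.1
19.45 [531.27   9.54 286.96] short 14.26 left -0.36 d [ 0.889 -0.458] F along/left/z -3.1 -0.2 -0.4 tau [0.44 0.7  0.05] w 11.6
[-0.00432957  0.00177056 -0.99998906]
```

View pics/w18c.png

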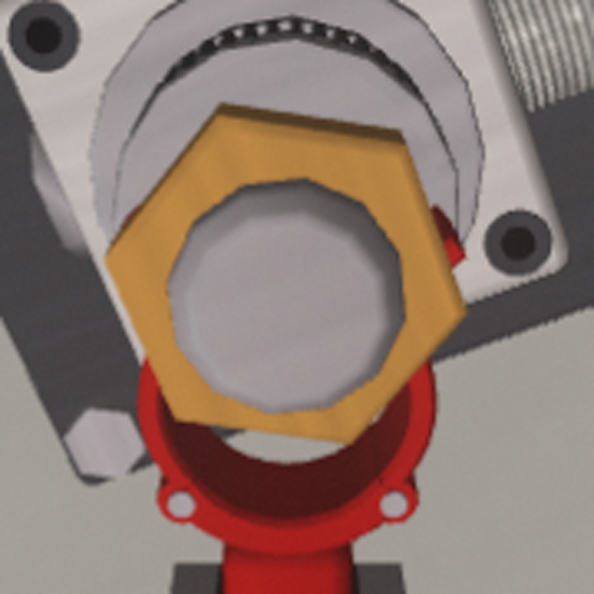

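The clip is centred again (286 against 287 in the crop) with low forces. I'll push on, commanding extra x for the compliance seen.

>>> play_rows(moves=[[[0.009, -0.0035, 0.001], 0, 1], [[0.018, -0.007, 0.002], 0, 1], [[0.018, -0.007, 0.002], 0, 1]])

```text
clock: 19.82
position: [535.5, 7.5, 286.9]
ee_rot: [0.972, -0.236, -0.005, 0.001]
contact_force: [-6.3, 3.5, 1.5]
gripper_width: 11.9
```

```bash
python3 - <<'E'
from st import *
st();p=snap('wrist','w19.png');save(p,'w19.pkl');st()
s=arm.read_state();M=Ro.from_quat(s['ee_rot']).as_matrix();print(M[2])
im=cv2.imread('pics/w19.png');cv2.imwrite('pics/w19c.png',cv2.resize(im[130:310,230:410],None,fx=3.3,fy=3.3,interpolation=cv2.INTER_CUBIC))
E
```

```text
19.825 [535.46   7.47 286.91] short 10.27 left -0.04 d [ 0.889 -0.459] F along/left/z -7.2 0.2 1.5 tau [1.08 1.64 0.06] w 11.9
19.875 [535.46   7.44 286.9 ] short 10.24 left -0.02 d [ 0.889 -0.459] F along/left/z -7.1 0.5 0.2 tau [1.01 1.65 0.09] w 12.2
[-0.00849595  0.00395817 -0.99995607]
```

View pics/w19c.png

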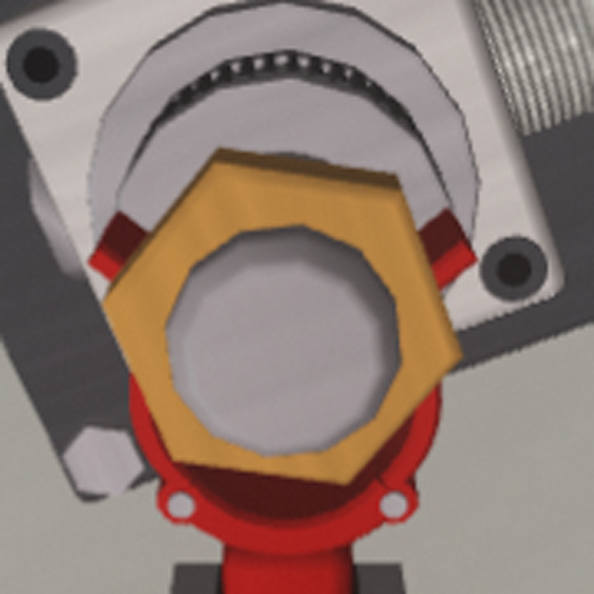

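Both lips are symmetric and past the neck's sides (crop x 115 and 450), with 7 N of push. Continuing over the widest point.

>>> play_rows(moves=[[[0.01, -0.004, 0.001], 0, 1], [[0.018, -0.008, 0.002], 0, 1], [[0.018, -0.008, 0.002], 0, 1]])

```text
clock: 20.25
position: [540.7, 5.0, 287.2]
ee_rot: [0.972, -0.236, -0.005, 0.001]
contact_force: [-3.0, 1.9, -0.5]
gripper_width: 12.2
```

```bash
python3 - <<'E'
from st import *
st()
s=arm.read_state();M=Ro.from_quat(s['ee_rot']).as_matrix();print(M[2])
E
```

```text
20.25 [540.72   5.   287.23] short 4.58 left -0.2 d [ 0.888 -0.459] F along/left/z -3.5 0.3 -0.5 tau [0.61 0.79 0.  ] w 12.2
[-0.00930388  0.00435081 -0.99994725]
```

>>> play_rows(moves=[[[0.007, -0.0035, 0], 0, 1], [[0.012, -0.006, 0], 0, 1], [[0.012, -0.006, 0], 0, 1]])

```text
clock: 20.62
position: [545.2, 3.0, 287.6]
ee_rot: [0.972, -0.236, -0.004, 0.001]
contact_force: [1.5, -2.1, -0.8]
gripper_width: 12.1
```

```bash
python3 - <<'E'
from st import *
st();p=snap('wrist','w20.png');save(p,'w20.pkl')
p=snap('scene','s20.png')
im=cv2.imread('pics/s20.png');cv2.imwrite('pics/s20c.png',cv2.resize(im[200:290,240:360],None,fx=6,fy=6,interpolation=cv2.INTER_CUBIC))
im=cv2.imread('pics/w20.png');cv2.imwrite('pics/w20c.png',cv2.resize(im[130:310,230:410],None,fx=3.3,fy=3.3,interpolation=cv2.INTER_CUBIC))
E
```

```text
20.625 [545.2    2.96 287.59] short -0.71 left -0.6 d [ 0.889 -0.459] F along/left/z 2.3 -1.2 -0.8 tau [-0.37 -0.53 -0.03] w 12.1
```

View pics/w20c.png

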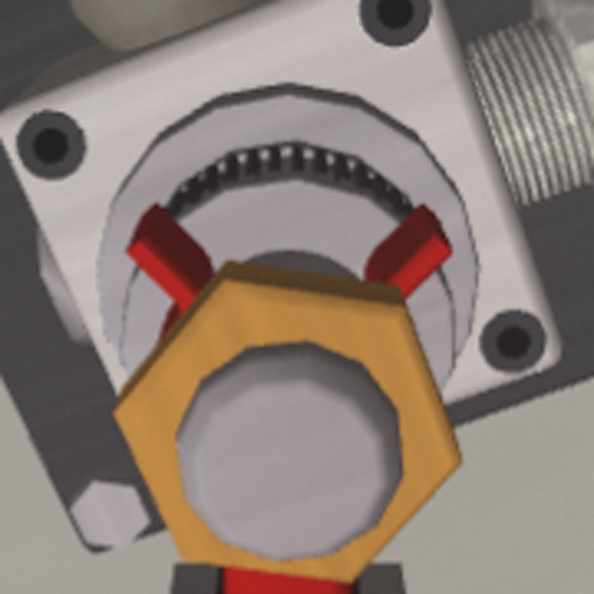

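View pics/s20c.png

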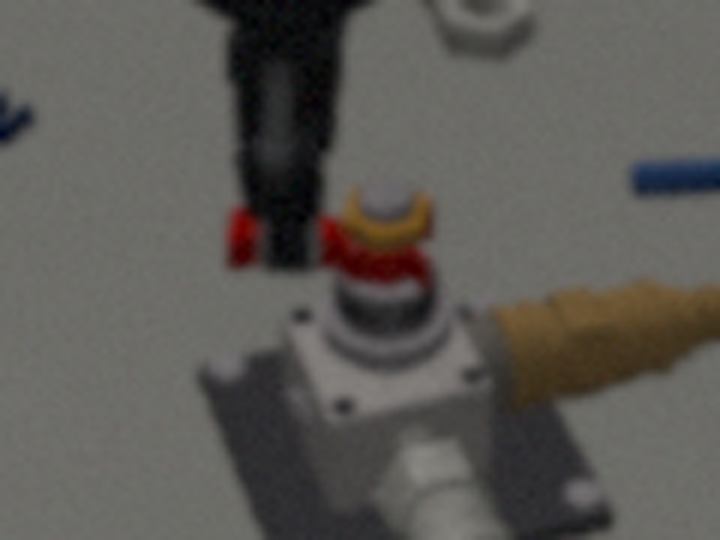

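The force has reversed, so the arms are pulling the clip on and the lips show beyond the neck. A last gentle push until the back meets it.

>>> play_rows(moves=[[[0.006, -0.002, -0.001], 0, 1], [[0.006, -0.002, -0.001], 0, 1]])

```text
clock: 20.98
position: [547.0, 2.3, 287.3]
ee_rot: [0.972, -0.236, -0.004, 0.001]
contact_force: [0.7, -1.0, -0.7]
gripper_width: 12.0
```

```bash
python3 - <<'E'
from st import *
st()
E
```

```text
20.975 [547.02   2.33 287.34] short -2.64 left -0.89 d [ 0.889 -0.459] F along/left/z 1.1 -0.6 -0.7 tau [-0.14 -0.16 -0.02] w 12.0
```

>>> play_rows(moves=[[[0.006, -0.003, -0.001], 0, 1], [[0.006, -0.003, -0.001], 0, 1]])

```text
clock: 21.22
position: [548.0, 1.6, 286.8]
ee_rot: [0.972, -0.236, -0.005, 0.001]
contact_force: [-4.4, 2.4, 2.4]
gripper_width: 12.2
```

```bash
python3 - <<'E'
from st import *
st()
E
```

```text
21.225 [548.05   1.56 286.77] short -3.5 left -0.48 d [ 0.888 -0.459] F along/left/z -5.0 0.1 2.4 tau [0.62 1.21 0.03] w 12.2
```

>>> play_rows(moves=[[[0.008, -0.004, 0.001], 0, 1], [[0.01, -0.005, 0.001], 0, 1]])

```text
clock: 21.48
position: [549.2, 1.1, 286.7]
ee_rot: [0.972, -0.236, -0.008, 0.001]
contact_force: [-10.8, 10.2, 7.6]
gripper_width: 12.4
```

```bash
python3 - <<'E'
from st import *
st();p=snap('wrist','w21.png');save(p,'w21.pkl')
im=cv2.imread('pics/w21.png');cv2.imwrite('pics/w21c.png',cv2.resize(im[130:310,230:410],None,fx=3.3,fy=3.3,interpolation=cv2.INTER_CUBIC))
E
```

```text
21.475 [549.15   1.08 286.73] short -3.71 left -0.32 d [ 0.888 -0.459] F along/left/z -14.3 4.1 7.6 tau [2.67 2.99 0.03] w 12.4
```

View pics/w21c.png

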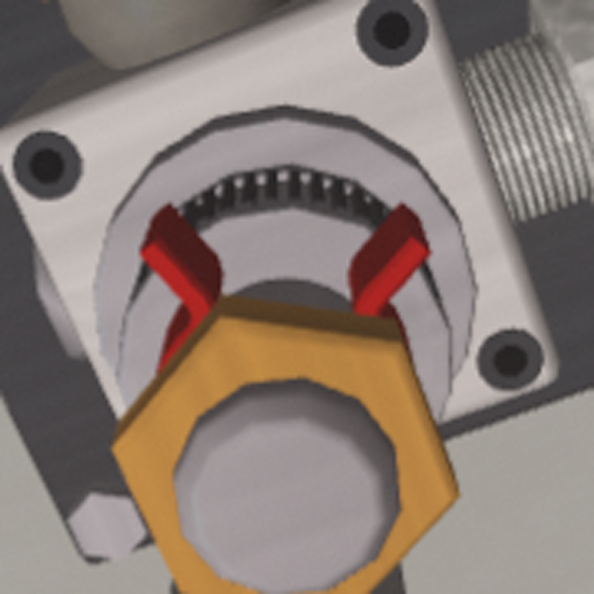

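Firm stop at 14 N with no more travel, and the lip ends have drawn together again. I'll relax, let go and rise.

>>> play_rows(moves=[[[-0.002, 0.001, 0], 0, 1], [[-0.002, 0.001, 0], 0, 1]])

```text
clock: 21.78
position: [548.7, 1.5, 287.0]
ee_rot: [0.972, -0.236, -0.008, 0.001]
contact_force: [-1.0, 0.3, 1.6]
gripper_width: 12.1
```

>>> play_rows(moves=[[[0, 0, 0], 0, 0], [[0, 0, 0], 0, 0], [[0, 0, 0], 0, 0], [[0, 0, 0], 0, 0]])

```text
clock: 22.28
position: [548.8, 1.4, 287.0]
ee_rot: [0.972, -0.236, -0.008, 0.001]
contact_force: [-0.9, -0.0, 0.6]
gripper_width: 42.8
```

```bash
python3 - <<'E'
from st import *
st();p=snap('wrist','w22.png')
E
```

```text
22.275 [548.82   1.43 286.97] short -3.43 left -0.58 d [ 0.888 -0.459] F along/left/z -0.8 -0.4 0.6 tau [-0.03 -0.01  0.01] w 42.8
```

View pics/w22.png

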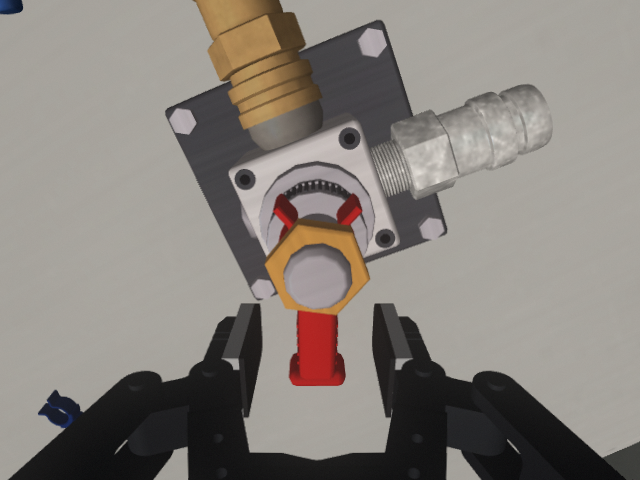

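The clip stays straight on the neck and the pads are clear. Rising, then checking.

>>> play_rows(moves=[[[0, 0, 0.05], 0, 0], [[0, 0, 0.15], 0, 0], [[0, 0, 0.3], 0, 0], [[-0.2, 0.1, 0.3], 0, 0], [[-0.2, 0.1, 0.3], 0, 0], [[-0.2, 0.1, 0.3], 0, 0]])

```text
clock: 23.08
position: [488.7, 31.6, 378.3]
ee_rot: [0.972, -0.236, -0.006, 0.0]
contact_force: [0.8, -0.2, 0.6]
gripper_width: 42.8
```

```bash
python3 - <<'E'
from st import *
st();p=snap('wrist','w23.png');save(p,'w23.pkl')
for r in arm.look_for('lock_clip',p)[:2]: print(r['conf'],np.round(r['centre'],1))
p=snap('scene','s23.png')
im=cv2.imread('pics/s23.png');cv2.imwrite('pics/s23c.png',cv2.resize(im[200:290,240:360],None,fx=6,fy=6,interpolation=cv2.INTER_CUBIC))
E
```

```text
23.075 [488.75  31.63 378.32] short 63.48 left -0.21 d [ 0.889 -0.458] F along/left/z 0.8 0.2 0.6 tau [-0.07 -0.07  0.  ] w 42.8
0.61 [548.5   5.5 125.2]
```

View pics/w23.png

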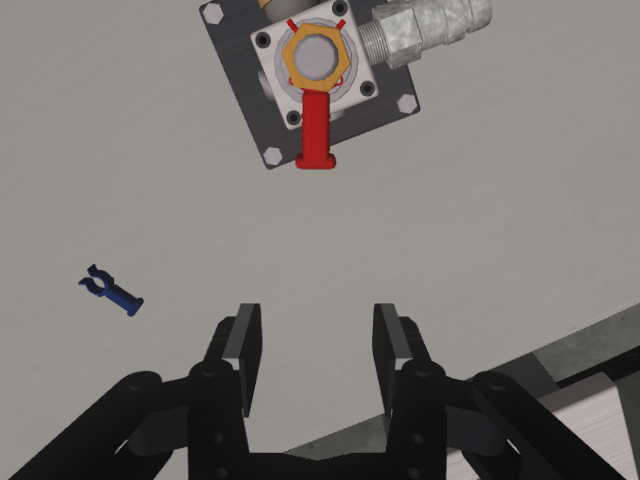

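View pics/s23c.png

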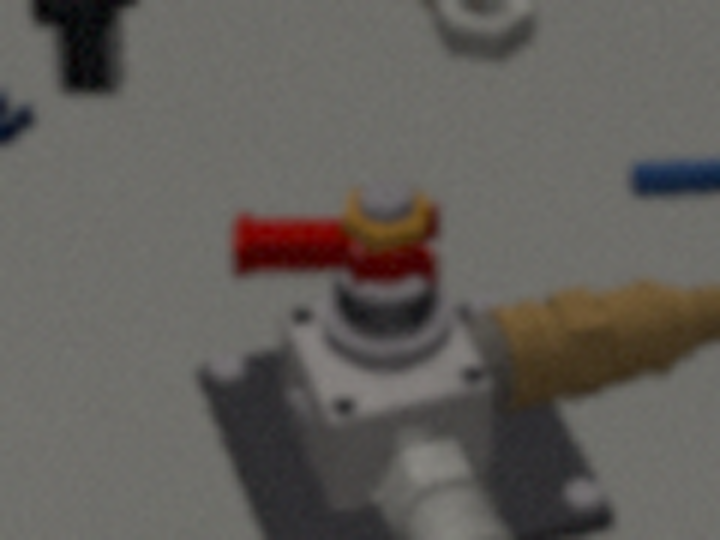

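```bash
python3 - <<'E'
from h import *
p=load('w23.pkl'); ax=onz(p,(317,56),140.3); e=onz(p,(316,168),123); h=[onz(p,c,123) for c in [(291.5,81),(340.5,81)]]; t=[onz(p,c,123) for c in [(289,22),(345,22)]]
print(ax, 'end dist',np.hypot(*(e-ax)[:2]),'tip dist',np.hypot(*((t[0]+t[1])/2-ax)[:2]),'tip gap',np.linalg.norm(t[0]-t[1]))
E
```

```text
[574.56433308 -14.01658163 140.3       ] end dist 55.020869989842545 tip dist 16.70443784386794 tip gap 27.124253432371706
```

The checks agree: the end stop is 55.0 mm from the axis (nominal 55) and the lips are about 27 mm apart (nominal 29 when shut). Handing in.

```bash
python3 -c "
from bench import arm
print(arm.job_done()); print(arm.read_state()['clock'])"
```

```text
the job is handed in; nothing more can be done
None
the job is handed in; nothing more can be done
```

The job is handed in. The sleeve is down on its seat, and the red clip is on the neck with both arms shut. It was finished at about 23 s of the 72 s allowed.

**Sleeve:** I gripped it by its sides and slid it down about 16 mm at 5–6 N. It then stopped dead, and pressing up to about 19 N moved it no further.

**Clip:** I picked it up by the tab, felt for the sleeve top with about 5 N, and pushed it on level. The push peaked at about 14 N, both in the slide and when checking the end stop. Past the widest point the arms pulled the clip on until its back met the neck. I then let go and moved clear.

**Last checks:**
- The clip's end stop measures 55.0 mm from the axis, which is the nominal figure for fully home.
- The lips are about 27 mm apart (29 nominal when shut) and even on both sides.
- The scene view shows the clip level between the sleeve and the hex.
- The blue clip was not touched. The jar and marker were never approached, though I did not measure either again.

**What disagreed or went off:**
- **Fingertip reach:** they reach about 177 mm below the TCP, not the stated 173, so I set heights by touch.
- **Sideways drift:** the tool drifted over 1 mm sideways during the first hard push, and the left arm bulged more than the right for a moment. I re-centred before going on. I had no reading of the arm angles, so I can't say exactly how far that arm spread.
- **End position:** the TCP stopped about 3.5 mm beyond my estimate. The tab may have slipped a little in the grip, or my length estimate was off. The picture confirms the clip is home.

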